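Present grinding balls to the inspection camera

TASK

Pick up the steel beaker and pour all six grinding balls into the white dish on the inspection station's sample slide, then stand the empty beaker upright on the bench and let go of it. Then pull the slide's handle out against its spring until the pointer on the slide is level with the tip of the index block beside it, and finish while still holding it there, so that the camera can take its picture. Leave the other things on the bench where they are.

Things in the scene. Friction and masses are not known exactly. Their poses are not given: they have to be found in the camera images.
- stage: Fixed base of the camera inspection station: cream plate 420 x 150 x 18 mm on the bench, turned a little left or right. Origin under the centre of the plate, on the bench, where the dish stands at rest; its x axis runs along the slide, away from the handle, z up. A post with a tilted camera (to 220 mm high) stands at its far end, 125 to 215 mm beyond the origin along +x, on the -y half.
- slide: The black sample slide on that base (plate 205 x 88 x 10 mm, top 28 mm over the bench), which carries dish, handle and pointer. It moves only along the base's x axis: pulling the handle towards the base's -x draws it out, up to a stop at 85 mm. A spring always drives it back home: 3.5 N at home, growing by 0.7 N per 10 mm. Origin on the base's top at the dish's centre; axes as the base's.
- handle (a point): Centre of the slide's pull handle: a round steel bar 12 mm thick and 72 mm long, level, along the slide's y axis, 73 mm over the bench, on two 10 mm posts at its ends (62 mm free between them, 39 mm free under the bar). It stands 130 mm from the dish's centre, on the -x side. Axes as the slide's.
- dish (a point): Centre of the inner floor of the white round dish fixed on the slide; inside radius 42 mm at the floor, 49 mm at the rim; rim 30 mm above this point, 62 mm over the bench.
- pointer (a point): Tip of the pale metal pointer on the slide, on its +y edge, 30 mm over the bench; moves with the slide. Axes as the slide's.
- mark (a point): Tip of the small dark steel index block (28 x 22 x 14 mm, with a round screw head) clamped beside the slide on the base's +y edge: the mark. The pointer stands at the mark when both have the same place along the base's x axis; at the start the mark lies 35 to 58 mm from the pointer, on the -x side. The block does not move in a run. Axes as the base's.
- beaker_mid (a point): Centre, half-way up, of the open steel beaker that holds the balls: 62 mm high, outside diameter 58 mm up to 44 mm height, then flaring to 66 mm at the rim, wall 3 mm, floor 4 mm, about 0.12 kg. z along its axis, towards the mouth. It stands left or right of the station.
- ball0_center (a point): Centre of one of six steel balls, 15 mm in diameter, 14 g; all six lie in the beaker at the start.
- ball1_center (a point): Centre of one of six steel balls, 15 mm in diameter, 14 g; all six lie in the beaker at the start.
- ball2_center (a point): Centre of one of six steel balls, 15 mm in diameter, 14 g; all six lie in the beaker at the start.
- ball3_center (a point): Centre of one of six steel balls, 15 mm in diameter, 14 g; all six lie in the beaker at the start.
- ball4_center (a point): Centre of one of six steel balls, 15 mm in diameter, 14 g; all six lie in the beaker at the start.
- ball5_center (a point): Centre of one of six steel balls, 15 mm in diameter, 14 g; all six lie in the beaker at the start.
- jar: Bystander: closed amber jar, 54 mm diameter, 85 mm high, origin under it.
- puck_a: Bystander: black resin specimen mount, a disc 32 mm in diameter, 20 mm high, origin under it.
- puck_b: Bystander: grey resin specimen mount, a disc 40 mm in diameter, 24 mm high, origin under it.
- driver: Bystander: screwdriver lying on the bench, about 150 mm long, along its x axis.
- lens_case: Bystander: black lens case 70 x 50 x 35 mm, origin under it.
Not all that is in view belongs to the job. What is shaped like the part that bears beaker_mid but red is not meant.

How it is judged:
By the outcome, as a careful person would: the job done as asked, in the order asked, and still so for the second after the job is handed in, while the arm keeps its last pose, push and grip.
It also fails if it takes over 64 s, if anything falls off the work surface, if the arm or the gripper's body presses on something with over 40 N, if the wrist force passes 120 N, or if a joint passes its speed limit or range.

ROBOT

A 6-joint arm with a two-finger parallel gripper is mounted at the origin on the work surface. World frame = base frame: x ahead of the robot, y to its left, z up, the work surface at z = 0. Lengths are in m, angles in rad, forces in N, time in s.
With the tool pointing down it reaches from about 0.275 to 0.825 m from the base axis. Payload 5.2 kg.
Tool frame: the origin (TCP) lies midway between the tips of the shut fingers; the grasp point (between the pads) lies 19 mm behind it; z points along the fingers, x is the direction in which the jaws open and shut, and the axes are right-handed (so a half turn about z gives the same grasp; the last joint's range is limited). The gripper opens to 93 mm and grips with 3 to 60 N. Pads are 15 mm wide; open, the fingers measure 128 mm over their backs; the gripper's body (75 mm by 188 mm) begins 65 mm behind the grasp point.
Start: joints at [1.091, 0.259, 1.535, -0, 1.348, -0.203], TCP at [0.15, 0.529, 0.219] pointing down, gripper open.
Joint ranges: [-3.14, 3.14], [-0.91, 2.08], [0.19, 2.58], [-1.22, 4.36], [0.22, 2.71], [-3.12, 3.12]. Speed limits (rad/s): [2.57, 2.57, 3.14, 3.14, 3.14, 3.14].

INTERFACE

Orientations are given as a unit quaternion [x, y, z, w].
In Python, from rig import ctrl, read_camera, calibration, ticket, cut_out, place_of gives the robot as it stands.
- The arm moves only by the tool jog_arm, never from a script. Its arguments are lists of equal length, an entry for each row: "twist": the turn, a rotation vector about the tool's x, y, z in rad, a list of three; "slide": the shift along the tool's x, y, z in m, a list of three; "claw": the closure in counts, from 0 (fully open) to 255 (shut). A call has 1 to 20 rows; each row shifts and turns the commanded pose from where the row before left it, along the tool's axes as they then stand; what a row does not reach is not made up. A row lasts 1/8 s, in which the tool goes at most 62.5 mm and 10.7 degrees, less where a joint would pass 70% of its speed; a pose out of reach is approached as far as the arm can. A call with a gripper value outside its range is refused whole. The fingers move at their own pace and stop on an object; "newtons" is the grip in N (left out, the last holds). Time passes only in rows, so rows that do not move let the fingers close. It gives the time, the measured TCP pose, the force and the opening at its end, in the units of the state.
- ctrl.observe(): the state, without advancing time (a new reading comes with each control period).
- read_camera(name): name is "scene" or "top"; returns (picture, depth): 420x560x3 uint8, red, green, blue; 420x560 float32, m along the optical axis (not along the pixel's ray), 0 where there is no reading.
- calibration(name): a dict with "mtx" (3x3 intrinsics, pixels), "k1" (the pictures are not rectified: a ray, as slopes to the right and down, at radius r is drawn at 1 + k1 r^2 times it, then the intrinsics apply), "extrinsics" (4x4, takes a point from camera to world coordinates). Camera axes: x right, y up, looking along -z (the intrinsics and any distortion apply to the point x, -y, -z); pixel columns grow to the right and rows downward; lengths in m; the calibration is good to about 2 mm. A picture is of the moment at which its call begins. calibration takes no time and is no camera call.
- ticket.hand_in(): hands the job in, once; it reports no verdict.
Trained networks look in the newest picture that a camera, given by its name, has taken for a name from the list of things; names that differ only in an ending like _2 or _b are one class to them, and where a whole thing is asked for, a point or a joint stands for the part that bears it (a point fixed in the world has none). Each returns a list of dicts, best first, with "confidence" (0 to 1); they miss things now and then, are a little off and sometimes report something else, mostly with a low value. They report only what shows in the picture. A call takes as long as a camera call. They do not tell look-alikes from the thing itself.
- cut_out(thing, camera): "region" (420x560 bool, what is visible of it).
- place_of(thing, camera): "location" ([x, y, z] in m, in world coordinates, good to about 4 mm: a listed point, or the origin of a listed thing).
The state is a dict: "time_s": time; "joints": joint angles; "dq": joint speeds; "effort": joint torques, N m; "eef_pos": TCP position; "tcp_rot": TCP orientation; "ft_force": force on the tool from outside, world axes, zero at the start; "ft_torque": the same for the moment, N m; "width": opening from 0.0 (shut) to 1.0 (fully open).
Only numpy, scipy, OpenCV 4.12 (cv2) and the standard library are available. Lean on these libraries where they do the work, as an engineer would, in place of code of your own. Each camera call takes 0.05 s, during which the arm holds its last target.

## Working session

There is one attempt and no reset: what is moved stays moved. The work goes in short steps, Python scripts to look and compute and a tool call to move; the robot and the scene stay as the last step left them, time stands still between calls to the robot, and variables do not carry over. Pictures are saved under pics/ and viewed, and the job is handed in when it is done.

Besides the shell and the picture viewer there is one more tool, called by a JSON object that holds its "name" and its "arguments". jog_arm: Moves the arm, as the interface text tells. Its arguments: {"type":"object","properties":{"twist":{"type":"array"},"slide":{"type":"array"},"claw":{"type":"array"},"newtons":{"type":"number"}},"required":["twist","slide","claw"]}

```bash
ls; mkdir -p pics; cat > h.py <<'E'
import numpy as np, cv2
from rig import ctrl, read_camera, calibration, ticket, cut_out, place_of
from scipy.spatial.transform import Rotation as R
def snap(name,fn):
    p,d=read_camera(name); cv2.imwrite('pics/'+fn+'.png',p[:,:,::-1]); np.savez('pics/'+fn+'.npz',p=p,d=d); return p,d
def unproj(name,u,v,z):
    c=calibration(name);M=np.array(c['mtx']);k=c['k1'];E=np.array(c['extrinsics'])
    xd=(u-M[0,2])/M[0,0];yd=(v-M[1,2])/M[1,1]
    x,y=xd,yd
    for _ in range(20):
        s=1+k*(x*x+y*y);x,y=xd/s,yd/s
    P=np.stack([x*z,-y*z,-z*np.ones_like(x*z)],-1)
    return P@E[:3,:3].T+E[:3,3]
def proj(name,P):
    c=calibration(name);M=np.array(c['mtx']);k=c['k1'];E=np.array(c['extrinsics'])
    q=(np.asarray(P)-E[:3,3])@E[:3,:3]
    x=q[...,0]/-q[...,2];y=-q[...,1]/-q[...,2];s=1+k*(x*x+y*y)
    return np.stack([M[0,0]*x*s+M[0,2],M[1,1]*y*s+M[1,2]],-1)
def cloud(name,d):
    v,u=np.mgrid[0:420,0:560].astype(float)
    return unproj(name,u,v,d.astype(float))
E
python3 - <<'E'
from h import *
for n in('scene','top'):
    snap(n,n+'0'); c=calibration(n); print(n,np.round(c['extrinsics'],3).tolist(),c['k1'],np.round(c['mtx'],1).tolist())
    for t in ['beaker_mid','dish','handle','pointer','mark','stage','slide','jar','puck_a','puck_b','driver','lens_case']:
        print(t,[(np.round(o['location'],4).tolist(),round(o['confidence'],2)) for o in place_of(t,n)])
s=ctrl.observe();print(s)
E
```

```text
pics
scene [[-0.47, -0.771, 0.43, 1.003], [0.882, -0.41, 0.231, 0.264], [-0.002, 0.488, 0.873, 1.044], [0.0, 0.0, 0.0, 1.0]] 0.041542002428923405 [[455.0, 0.0, 281.0], [0.0, 455.0, 212.5], [0.0, 0.0, 1.0]]
beaker_mid [([0.4509, 0.3017, 0.0294], 0.74), ([0.5696, 0.313, 0.0333], 0.74), ([0.5194, -0.005, 0.0715], 0.64), ([0.4453, 0.1885, 0.0325], 0.55)]
dish [([0.6496, -0.0198, 0.0312], 0.66)]
handle [([0.5196, -0.006, 0.072], 0.65)]
pointer [([0.5535, 0.0421, 0.0328], 0.96)]
mark [([0.5001, 0.0479, 0.03], 0.46)]
stage [([0.6497, -0.0203, 0.0008], 0.59)]
slide [([0.6527, -0.0191, 0.0222], 0.69)]
jar [([0.4987, -0.3321, 0.002], 0.87), ([0.3653, -0.1615, 0.0008], 0.68)]
puck_a [([0.4951, -0.3319, 0.0001], 0.73), ([0.3662, -0.1614, -0.0005], 0.7), ([0.6575, 0.2822, -0.0051], 0.52)]
puck_b [([0.4951, -0.3319, 0.0001], 0.73), ([0.3662, -0.1614, -0.0005], 0.7), ([0.6575, 0.2822, -0.0051], 0.52)]
driver [([0.6956, -0.3881, 0.0002], 0.54)]
lens_case [([0.6899, -0.2506, -0.0029], 0.81)]
top [[-0.122, 0.968, -0.22, 0.319], [-0.993, -0.118, 0.03, 0.012], [0.003, 0.222, 0.975, 1.02], [0.0, 0.0, 0.0
[... 848 characters left out ...]
3878, 0.0032], 0.56)]
lens_case []
{'time_s': 1.3, 'joints': array([ 1.09121634e+00,  2.58616383e-01,  1.53502567e+00,  2.67954763e-05,
        1.34802298e+00, -2.02766204e-01]), 'dq': array([-0.00016764,  0.00084105,  0.00135756,  0.00044867, -0.00021154,
       -0.00021299]), 'effort': array([-4.04876482e-04, -4.37183046e+01, -2.84312046e+01,  7.17549725e-02,
        3.07544705e-02,  2.01112948e-05]), 'eef_pos': array([0.15025375, 0.52906273, 0.21863359]), 'tcp_rot': array([ 7.97902819e-01,  6.02786107e-01, -3.82960501e-05,  3.75603866e-06]), 'ft_force': array([-0.38822258, -0.6514769 ,  0.20071268]), 'ft_torque': array([-0.01847763, -0.03963994,  0.02386527]), 'width': 0.9981253138377346}
```

View pics/scene0.png

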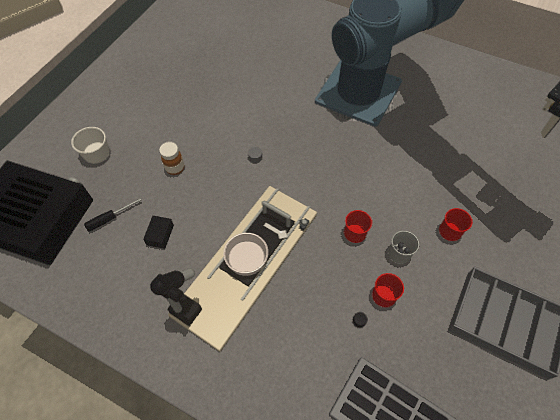

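View pics/top0.png

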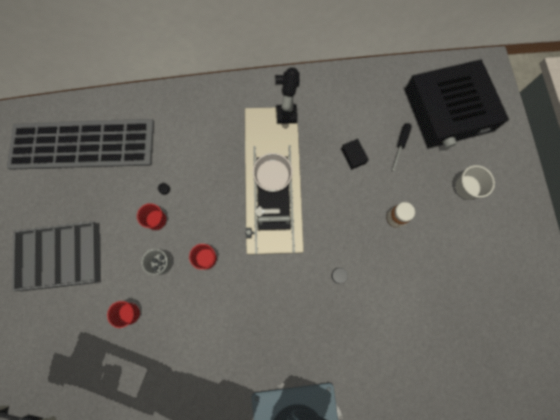

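The steel beaker is at scene (404,247) and top (155,262), and balls show inside it. The look-alikes are red: scene (357,226), (456,224), (388,290); top (203,257), (122,314), (151,217). The white bowl at scene (91,145) isn't the beaker. The grey beaker is the one that fits the description. I'll confirm it in an enlarged crop and measure.

```bash
python3 - <<'E'
from h import *
a=np.load('pics/scene0.npz');b=np.load('pics/top0.npz')
A=cv2.resize(a['p'][195:315,330:490],None,fx=5,fy=5,interpolation=cv2.INTER_CUBIC)[:600]
cv2.imwrite('pics/cropA.png',A[:,:,::-1])
B=cv2.resize(a['p'][180:300,210:330],None,fx=5,fy=5,interpolation=cv2.INTER_CUBIC)
cv2.imwrite('pics/cropB.png',B[:,:,::-1])
C=cv2.resize(b['p'][140:260,230:320],None,fx=5,fy=5,interpolation=cv2.INTER_CUBIC)
cv2.imwrite('pics/cropC.png',C[:,:,::-1])
for n,z in(('scene',a),('top',b)):
    P=cloud(n,z['d']); 
    ok=z['d']>0
    # bench height
    print(n,'bench',np.median(P[200:240,60:80][...,2]) if n=='top' else np.median(P[150:180,200:230,2]))
    m=ok&(np.hypot(P[...,0]-.451,P[...,1]-.302)<.05)&(P[...,2]>.008)
    Q=P[m]; top=Q[Q[:,2]>np.percentile(Q[:,2],97)-.008]
    print('beaker zmax',np.percentile(Q[:,2],[90,97,99.5]),len(Q))
    r=Q[Q[:,2]>.05]
    from scipy.optimize import least_squares
    (c,rad)=cv2.minEnclosingCircle((r[:,:2]*1000).astype(np.float32)); print('rim',c,rad)
    if n=='scene':
        pass
    # handle: region near (.52,-.006) z>.06
    for lab,lo,hi,cx,cy,rr in(('handle',.062,.09,.52,-.006,.05),('dishrim',.05,.075,.65,-.016,.055)):
        m=ok&(np.hypot(P[...,0]-cx,P[...,1]-cy)<rr)&(P[...,2]>lo)&(P[...,2]<hi)
        Q=P[m]; print(lab,len(Q),Q.mean(0),Q[:,:2].min(0),Q[:,:2].max(0),np.percentile(Q[:,2],95))
        u,s,vt=np.linalg.svd(Q[:,:2]-Q[:,:2].mean(0),full_matrices=False); print('dir',vt[0],np.degrees(np.arctan2(*vt[0][::-1])))
        if lab=='dishrim': print(cv2.minEnclosingCircle((Q[:,:2]*1000).astype(np.float32)))
    # stage plate
    m=ok&(P[...,2]>.012)&(P[...,2]<.024)&(P[...,0]>.4)&(P[...,0]<.95)&(abs(P[...,1])<.2)
    col=z['p'].astype(int); m&=(col.min(-1)>110)
    Q=(P[m][:,:2]*1000).astype(np.float32); print('plate',cv2.minAreaRect(Q),P[m][:,2].mean())
for n in('scene','top'):
    read_camera(n)
    for t in('beaker_mid','pointer','mark','stage'):
        for o in cut_out(t,n):
            v,u=np.nonzero(o['region']); print(n,t,round(o['confidence'],2),u.mean().round(1),v.mean().round(1),len(u))
E
```

```text
scene bench 0.00014820494103318094
beaker zmax [0.06077225 0.06296818 0.06463464] 672
rim (451.796875, 303.4266357421875) 34.030738830566406
handle 164 [ 0.52580973 -0.00768182  0.07677503] [ 0.51572768 -0.04964833] [0.53327078 0.03200362] 0.08131986522811517
dir [0.08950608 0.99598628] 84.86480711972132
dishrim 334 [ 0.64268359 -0.02132292  0.05886879] [ 0.59930814 -0.07078304] [0.70433095 0.03129109] 0.06433130785015465
dir [0.73142814 0.68191853] 42.993746109725876
((652.443115234375, -20.551652908325195), 53.2801513671875)
plate ((652.2266845703125, -20.414634704589844), (150.01211547851562, 419.2360534667969), 84.8106918334961) 0.018480677346448548
top bench 0.0013263065993189826
beaker zmax [0.06145691 0.06344416 0.06538404] 512
rim (451.5189208984375, 305.95654296875) 33.497886657714844
handle 152 [ 0.51930991 -0.00365498  0.07717537] [ 0.51127889 -0.04470522] [0.52873422 0.03622554] 0.08071763939936569
dir [0.0836216  0.99649758] 85.20323358880339
dishrim 291 [ 0.66012409 -0.0171514   0.05897581] [ 0.59710207 -0.06854986] [0.70179579 0.03531135] 0.06391333123813414
dir [-0.98926165 -0.14615532] -171.59581278206747
((649.39599609375, -17.164283752441406), 53.02491760253906)
plate ((650.1488037109375, -16.952728271484375), (150.43553161621094, 421.6646728515625), 84.79997253417969) 0.017804895958518224
scene beaker_mid 0.91 454.9 224.0 793
scene beaker_mid 0.86 357.3 225.7 715
scene beaker_mid 0.76 387.6 289.1 801
scene beaker_mid 0.62 403.2 246.3 626
scene pointer 0.83 255.3 243.6 2970
scene stage 0.93 235.6 269.4 10798
top beaker_mid 0.75 202.4 257.0 562
top beaker_mid 0.64 155.0 261.9 418
top beaker_mid 0.64 151.3 217.6 593
top beaker_mid 0.63 122.5 313.9 708
top beaker_mid 0.62 339.0 276.0 197
top pointer 0.74 272.4 191.6 2647
top mark 0.41 248.3 233.2 71
top stage 0.78 273.5 174.1 8460
```

View pics/cropA.png

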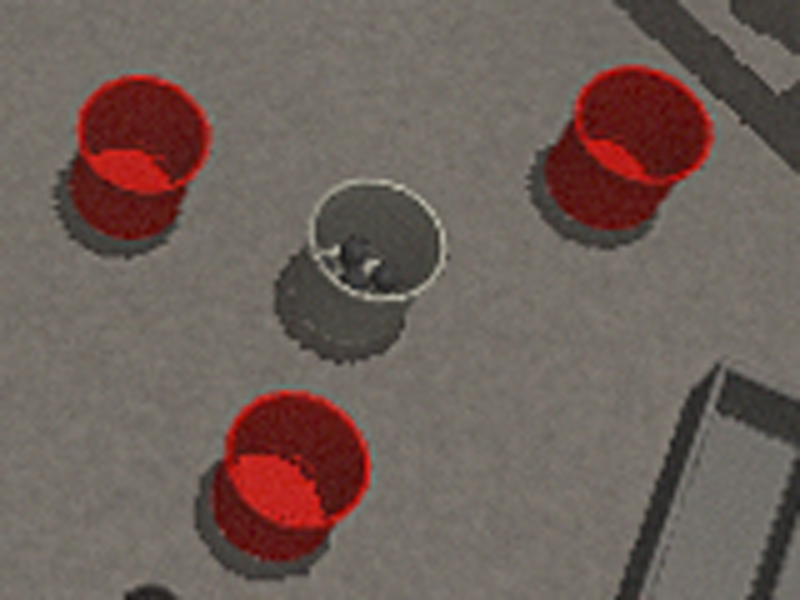

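View pics/cropB.png

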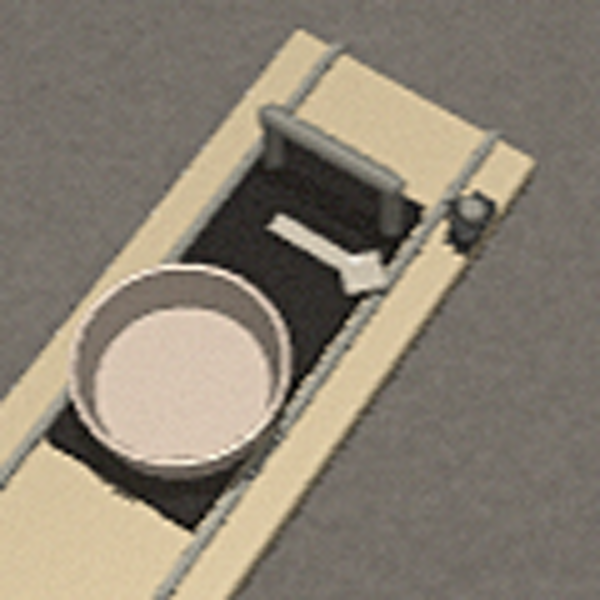

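View pics/cropC.png

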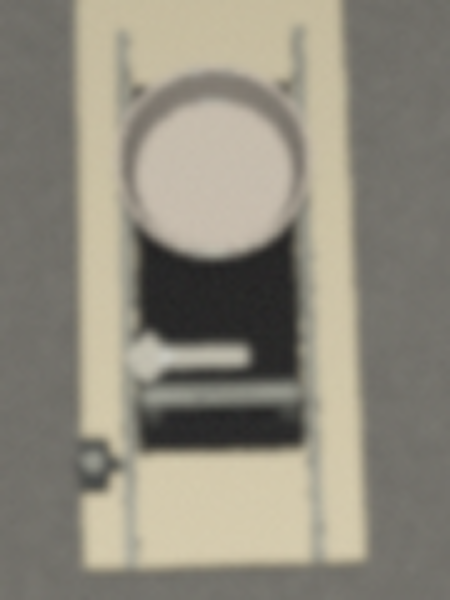

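The crop shows the bare steel beaker with balls inside at scene (404,247), between three empty red ones. The pointer tip is at scene (287,235), the mark block at (303,224), and the stage x axis is turned about -5.2°. The plan has four parts:
1. Grip the beaker from above and move it to clear bench.
2. Regrip it from the side.
3. Pour by rolling the wrist.
4. Set the beaker down and pull the handle.

First I move above the beaker.

{"name": "jog_arm", "arguments": {"twist": [[0,0,0],[0,0,0],[0,0,0],[0,0,0],[0,0,0],[0,0,0],[0,0,0],[0,0,0],[0,0,0.148],[0,0,0.148],[0,0,0.148],[0,0,0.148]], "slide": [[-0.0167,0.044,0.0135],[-0.0167,0.044,0.0135],[-0.0167,0.044,0.0135],[-0.0167,0.044,0.0135],[-0.0167,0.044,0.0135],[-0.0167,0.044,0.0135],[-0.0167,0.044,0.0135],[-0.0167,0.044,0.0135],[0,0,0],[0,0,0],[0,0,0],[0,0,0]], "claw": [0,0,0,0,0,0,0,0,0,0,0,0], "newtons": 25}}

```text
time_s: 3.3
eef_pos: [0.4525, 0.3043, 0.1106]
tcp_rot: [0.94, 0.341, -0.0, 0.0]
ft_force: [0.5, -0.5, -0.1]
width: 1.001
```

```bash
cat >> h.py <<'E'
def st():
    s=ctrl.observe();r=R.from_quat(s['tcp_rot']);m=r.as_matrix()
    print('t',round(s['time_s'],2),'q',np.round(s['joints'],3),'p',np.round(s['eef_pos'],4),'F',np.round(s['ft_force'],2),'w',round(s['width'],3));print(np.round(m,3).tolist())
    return s,m
def go(target,s,m): # slide in tool axes
    return np.round(m.T@(np.array(target)-s['eef_pos']),4)
E
python3 -c "
from h import *
s,m=st(); print(go([.4517,.3045,.011],s,m)); snap('scene','scene1')"
```

```text
t 3.3 q [ 0.387  0.347  1.695 -0.     1.1   -0.309] p [0.4525 0.3043 0.1106] F [ 0.48 -0.47 -0.13] w 1.001
[[0.767, 0.642, -0.0], [0.642, -0.767, -0.0], [-0.0, -0.0, -1.0]]
[-0.0005 -0.0007  0.0996]
```

View pics/scene1.png

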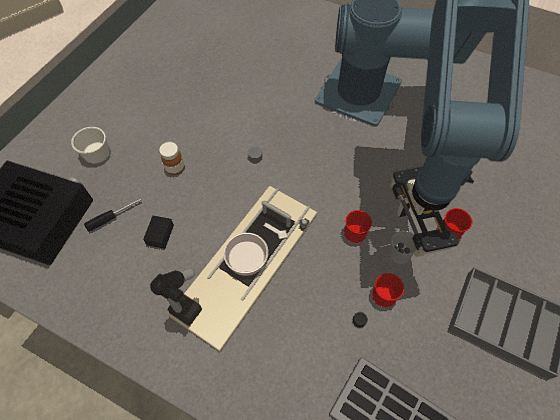

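The open gripper is centred over the steel beaker, with balls visible at (402,247) between the fingers and clearance to the red ones. I descend, grip and lift.

{"name": "jog_arm", "arguments": {"twist": [[0,0,0],[0,0,0],[0,0,0],[0,0,0],[0,0,0],[0,0,0],[0,0,0],[0,0,0]], "slide": [[0,0,0.04],[0,0,0.03],[0,0,0.022],[0,0,0.008],[0,0,0],[0,0,0],[0,0,0],[0,0,0]], "claw": [0,0,0,0,255,255,255,255], "newtons": 25}}

```text
time_s: 4.35
eef_pos: [0.4526, 0.3044, 0.0116]
tcp_rot: [0.939, 0.344, 0.0, 0.0]
ft_force: [-2.9, -1.0, 6.0]
width: 0.689
```

```bash
python3 -c "
from h import *
s,m=st()
import numpy as np
# beaker center clear target
print(go([.34,.08,.10],s,m))"
```

```text
t 4.35 q [ 0.388  0.475  1.788 -0.     0.877 -0.315] p [0.4526 0.3044 0.0116] F [-2.91 -1.    5.96] w 0.689
[[0.763, 0.646, 0.001], [0.646, -0.763, 0.0], [0.001, 0.0, -1.0]]
[-0.2308  0.0986 -0.0886]
```

{"name": "jog_arm", "arguments": {"twist": [[0,0,0],[0,0,0]], "slide": [[0,0,0],[0,0,0]], "claw": [255,255]}}

```text
time_s: 4.6
eef_pos: [0.4526, 0.3044, 0.0116]
tcp_rot: [0.939, 0.344, 0.0, 0.0]
ft_force: [-1.4, -3.2, 5.9]
width: 0.692
```

{"name": "jog_arm", "arguments": {"twist": [[0,0,0],[0,0,0],[0,0,0],[0,0,0],[0,0,0],[0,0,0],[0,0,0],[0,0,0],[0,0,0]], "slide": [[0,0,-0.02],[0,0,-0.04],[0,0,-0.03],[-0.0385,0.0164,0],[-0.0385,0.0164,0],[-0.0385,0.0164,0],[-0.0385,0.0164,0],[-0.0385,0.0164,0],[-0.0385,0.0164,0]], "claw": [255,255,255,255,255,255,255,255,255]}}

```text
time_s: 5.72
eef_pos: [0.3388, 0.0791, 0.1007]
tcp_rot: [0.939, 0.344, 0.0, 0.0]
ft_force: [0.2, 0.1, -3.0]
width: 0.693
```

```bash
python3 -c "
from h import *
s,m=st()
snap('scene','scene2')"
```

```text
t 5.72 q [-0.095  0.02   2.146 -0.     0.976 -0.797] p [0.3388 0.0791 0.1007] F [ 0.25  0.07 -3.04] w 0.693
[[0.763, 0.646, 0.001], [0.646, -0.763, -0.0], [0.0, 0.0, -1.0]]
```

View pics/scene2.png

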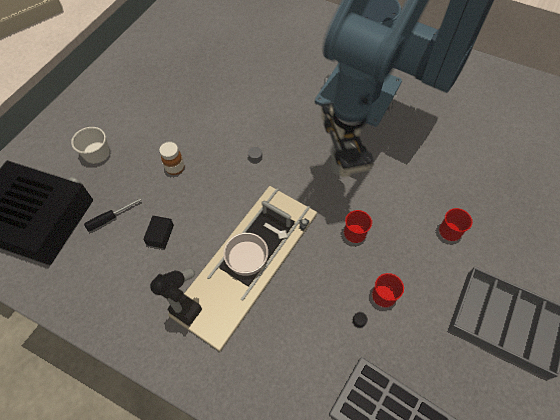

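{"name": "jog_arm", "arguments": {"twist": [[0,0,0],[0,0,0],[0,0,0],[0,0,0],[0,0,0],[0,0,0],[0,0,0],[0,0,0],[0,0,0],[0,0,0],[0,0,0]], "slide": [[0,0,0.035],[0,0,0.035],[0,0,0.012],[0,0,0.006],[0,0,0],[0,0,0],[0,0,0],[0,0,-0.02],[0,0,-0.03],[0,0,-0.06],[0,0,-0.06]], "claw": [255,255,255,255,255,100,0,0,0,0,0]}}

```text
time_s: 7.15
eef_pos: [0.3392, 0.0801, 0.185]
tcp_rot: [0.939, 0.344, 0.0, 0.0]
ft_force: [1.5, -0.2, 0.2]
width: 0.997
```

```bash
python3 -c "
from h import *
s,m=st()
from scipy.optimize import least_squares
S=[([.259,1.535],[.1503,.5291,.2186]),([.347,1.695],[.4525,.3043,.1106]),([.475,1.788],[.4526,.3044,.0116]),([.02,2.146],[.3388,.0791,.1007]),(s['joints'][1:3],s['eef_pos'])]
J1=[1.0912,.387,.388,-.095,s['joints'][0]]
for (q,p),j in zip(S,J1): print('perp',-p[0]*np.sin(j)+p[1]*np.cos(j),'rad',p[0]*np.cos(j)+p[1]*np.sin(j))
def f(x):
    a,L1,L2,h=x;o=[]
    for (q,p),j in zip(S,J1):
        r=p[0]*np.cos(j)+p[1]*np.sin(j)
        o+=[a+L1*np.sin(q[0])+L2*np.sin(q[0]+q[1])-r,h+L1*np.cos(q[0])+L2*np.cos(q[0]+q[1])-p[2]]
    return o
r=least_squares(f,[0,.4,.4,0]);print(r.x,np.abs(r.fun).max())
snap('scene','scene3')"
```

```text
t 7.15 q [-0.092 -0.093  2.012 -0.     1.221 -0.794] p [0.3392 0.0801 0.185 ] F [ 1.51 -0.25  0.2 ] w 0.997
[[0.764, 0.646, 0.001], [0.646, -0.764, -0.0], [0.001, 0.001, -1.0]]
perp 0.11079455126829846 rad 0.5387591924127665
perp 0.11101671235512453 rad 0.533882037137287
perp 0.1105375078734663 rad 0.5341231874325654
perp 0.11088093835032792 rad 0.3297691124264836
perp 0.11079313823482687 rad 0.33049670217038185
[-0.02212592  0.51839489  0.42444713 -0.18343752] 0.014198908756777873
```

View pics/scene3.png

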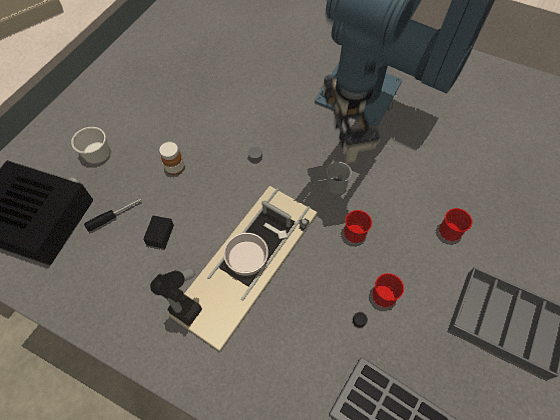

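The beaker stands upright, clear at scene (340,177). I move to its -y side, yaw, then start tilting and watch joint 4.

{"name": "jog_arm", "arguments": {"twist": [[0,0,0],[0,0,0],[0,0,0],[0,0,0.14],[0,0,0.14],[0,0,0.14],[0,0,0.14],[0,0,0.14],[0.15,0,0],[0.15,0,0],[0.15,0,0]], "slide": [[-0.028,0.0331,-0.01],[-0.028,0.0331,-0.01],[-0.028,0.0331,-0.01],[0,0,0],[0,0,0],[0,0,0],[0,0,0],[0,0,0],[0,0,0],[0,0,0],[0,0,0]], "claw": [0,0,0,0,0,0,0,0,0,0,0]}}

```text
time_s: 8.57
eef_pos: [0.3401, -0.0504, 0.2137]
tcp_rot: [0.975, 0.001, 0.001, -0.224]
ft_force: [0.1, -0.1, -0.5]
width: 1.002
```

```bash
python3 -c "
from h import *
s,m=st()"
```

```text
t 8.57 q [-0.837  0.018  1.928  0.299  1.541 -0.901] p [ 0.3401 -0.0504  0.2137] F [ 0.08 -0.05 -0.49] w 1.002
[[1.0, 0.003, 0.002], [0.002, -0.899, 0.437], [0.003, -0.437, -0.899]]
```

{"name": "jog_arm", "arguments": {"twist": [[0.14,0,0],[0.14,0,0],[0.14,0,0],[0.14,0,0],[0.12,0,0]], "slide": [[0,0,0],[0,0,0],[0,0,0],[0,0,0],[0,0,0]], "claw": [0,0,0,0,0]}}

```text
time_s: 9.2
eef_pos: [0.3398, -0.051, 0.2126]
tcp_rot: [0.844, 0.001, 0.0, -0.536]
ft_force: [0.6, 0.1, -0.4]
width: 1.001
```

```bash
python3 - <<'E'
from h import *
s,m=st()
p,d=snap('scene','scene4')
P=cloud('scene',d);ok=d>0
M=ok&(np.hypot(P[...,0]-.34,P[...,1]-.08)<.06)&(P[...,2]>.05)&(P[...,2]<.075)
Q=P[M];print(len(Q),cv2.minEnclosingCircle((Q[:,:2]*1000).astype(np.float32)),np.percentile(Q[:,2],97))
for o in place_of('beaker_mid','scene'): print(np.round(o['location'],4),o['confidence'])
p,d=snap('top','top4')
P=cloud('top',d);ok=d>0
M=ok&(np.hypot(P[...,0]-.34,P[...,1]-.08)<.06)&(P[...,2]>.05)&(P[...,2]<.075)
Q=P[M];print(len(Q),cv2.minEnclosingCircle((Q[:,:2]*1000).astype(np.float32)),np.percentile(Q[:,2],97))
cv2.imwrite('pics/both4.png',np.hstack([np.load('pics/scene4.npz')['p'][60:320,200:480],p[160:420,150:430]])[:,:,::-1])
E
```

```text
t 9.2 q [-1.063  0.446  1.878  0.477  1.861 -1.193] p [ 0.3398 -0.051   0.2126] F [ 0.59  0.09 -0.43] w 1.001
[[1.0, 0.001, -0.0], [0.001, -0.425, 0.905], [0.001, -0.905, -0.425]]
196 ((341.5447082519531, 79.0042953491211), 34.46600341796875) 0.06375544657617599
[0.5701 0.3155 0.0308] 0.85
[0.3362 0.0792 0.0317] 0.75
[0.3352 0.3958 0.0368] 0.66
[0.449  0.188  0.0292] 0.55
178 ((339.0188293457031, 82.0213623046875), 32.301204681396484) 0.06408894269722991
```

View pics/both4.png

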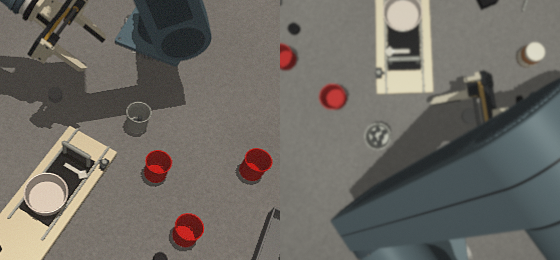

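```bash
cat > kin.py <<'E'
from h import *
from scipy.optimize import least_squares
def rot(ax,t): return R.from_rotvec(np.array(ax)*t).as_matrix()
X,Y,Z=[1,0,0],[0,1,0],[0,0,1]
def fk(q,x):
    a,L1,L2,e,h,t=x
    A=rot(Z,q[0]); p=A@np.array([a,.1108,h])
    A=A@rot(Y,q[1]); p=p+A@np.array([0,0,L1])
    A=A@rot(Y,q[2]); p=p+A@np.array([e,0,L2])
    A=A@rot(Z,q[3])@rot(Y,q[4]); p=p+A@np.array([0,0,t])
    A=A@rot(Z,q[5])
    return p,A
D=[([1.0912,.2586,1.535,0,1.348,-.2028],[.1503,.5291,.2186]),([.387,.347,1.695,0,1.1,-.309],[.4525,.3043,.1106]),
([.388,.475,1.788,0,.877,-.315],[.4526,.3044,.0116]),([-.095,.02,2.146,0,.976,-.797],[.3388,.0791,.1007]),([-.092,-.093,2.012,0,1.221,-.794],[.3392,.0801,.185]),
([-.837,.018,1.928,.299,1.541,-.901],[.3401,-.0504,.2137]),([-1.063,.446,1.878,.477,1.861,-1.193],[.3398,-.051,.2126])]
f=lambda x:np.concatenate([fk(q,x)[0]-p for q,p in D])
K=least_squares(f,[0,.45,.4,0,.2,.25])
lo=np.array([-3.14,-.91,.19,-1.22,.22,-3.12]);hi=np.array([3.14,2.08,2.58,4.36,2.71,3.12])
def ik(p,m,q0):
    def g(q):
        pp,A=fk(q,K.x); return np.concatenate([(pp-p)*5,(R.from_matrix(A.T@m)).as_rotvec()])
    r=least_squares(g,np.clip(q0,lo+.01,hi-.01),bounds=(lo,hi)); return r.x,np.abs(r.fun).max()
def wrist(q):
    p,A=fk(q,K.x); return p-A[:,2]*K.x[5]
if __name__=='__main__':
    print(K.x,np.abs(K.fun).max()); print(np.round(fk(D[-1][0],K.x)[1],3).tolist())
    s,m=st(); q=s['joints']
    for y in np.linspace(-.05,.0975,6):
      for z in (.15,.09,.024):
        qq,e=ik([.34,y,z],m,q);q=qq if e<.01 else q; print(round(y,3),z,np.round(qq,3),round(e,4),'wrist',np.round(wrist(qq),3))
E
python3 kin.py
```

```text
[-1.78360179e-04  5.34548460e-01  4.25879452e-01  6.00033045e-02
  2.21450709e-01  3.66963605e-01] 0.0004122376119158888
[[-1.0, -0.001, -0.0], [-0.001, 0.425, 0.905], [-0.001, 0.905, -0.425]]
t 9.35 q [-1.062  0.446  1.879  0.476  1.859 -1.191] p [ 0.3395 -0.0505  0.2119] F [ 0.33 -0.84  0.05] w 1.003
[[1.0, -0.001, -0.002], [0.001, -0.426, 0.905], [-0.002, -0.905, -0.426]]
-0.05 0.15 [-1.061  0.553  1.914  0.462  1.732  1.886] 0.0 wrist [ 0.341 -0.382  0.306]
-0.05 0.09 [-1.061  0.666  1.93   0.456  1.616  1.828] 0.0 wrist [ 0.341 -0.382  0.246]
-0.05 0.024 [-1.061  0.799  1.928  0.457  1.499  1.77 ] 0.0 wrist [ 0.341 -0.382  0.18 ]
-0.02 0.15 [-1.031  0.529  1.968  0.487  1.697  1.888] 0.0 wrist [ 0.341 -0.352  0.306]
-0.02 0.09 [-1.031  0.648  1.985  0.482  1.577  1.825] 0.0 wrist [ 0.341 -0.352  0.246]
-0.02 0.024 [-1.031  0.787  1.982  0.486  1.456  1.761] 0.0 wrist [ 0.341 -0.352  0.18 ]
0.009 0.15 [-0.997  0.507  2.02   0.514  1.662  1.892] 0.0 wrist [ 0.341 -0.323  0.306]
0.009 0.09 [-0.997  0.632  2.037  0.512  1.538  1.822] 0.0 wrist [ 0.341 -0.323  0.246]
0.009 0.024 [-0.
[... 167 characters left out ...]
0.09 [-0.96   0.617  2.086  0.545  1.5    1.818] 0.0 wrist [ 0.341 -0.293  0.246]
0.039 0.024 [-0.96   0.769  2.083  0.556  1.373  1.74 ] 0.0 wrist [ 0.341 -0.293  0.18 ]
0.068 0.15 [-0.919  0.467  2.113  0.579  1.594  1.901] 0.0 wrist [ 0.341 -0.264  0.306]
0.068 0.09 [-0.919  0.604  2.132  0.583  1.463  1.815] 0.0 wrist [ 0.341 -0.264  0.246]
0.068 0.024 [-0.919  0.763  2.129  0.598  1.334  1.727] 0.0 wrist [ 0.341 -0.264  0.18 ]
0.098 0.15 [-0.874  0.449  2.155  0.618  1.56   1.906] 0.0 wrist [ 0.341 -0.234  0.306]
0.098 0.09 [-0.874  0.593  2.174  0.625  1.428  1.811] 0.0 wrist [ 0.341 -0.234  0.246]
0.098 0.024 [-0.874  0.759  2.171  0.646  1.297  1.713] 0.0 wrist [ 0.341 -0.234  0.18 ]
```

```bash
sed -i 's/A=A@rot(Z,q\[5\])/A=A@rot(Z,q[5]+np.pi)/' kin.py; python3 - <<'E'
from kin import *
s,m=st(); f=m[:,2]
fin=np.array([.340,.0803,.032])+.019*f
print(fin,go(fin-.1*f,s,m))
E
```

```text
t 9.35 q [-1.062  0.446  1.879  0.476  1.859 -1.191] p [ 0.3395 -0.0505  0.2119] F [ 0.33 -0.84  0.05] w 1.003
[[1.0, -0.001, -0.002], [0.001, -0.426, 0.905], [-0.002, -0.905, -0.426]]
[0.33997089 0.09748941 0.02390536] [0.0009 0.107  0.114 ]
```

{"name": "jog_arm", "arguments": {"twist": [[0,0,0],[0,0,0],[0,0,0],[0,0,0],[0,0,0]], "slide": [[0,0.0268,0.0285],[0,0.0268,0.0285],[0,0.0268,0.0285],[0.001,0.0266,0.0285],[0,0,0]], "claw": [0,0,0,0,0]}}

```text
time_s: 9.98
eef_pos: [0.34, 0.0085, 0.0674]
tcp_rot: [0.845, 0.001, -0.002, -0.535]
ft_force: [0.1, 0.1, 0.8]
width: 1.0
```

```bash
python3 - <<'E'
from kin import *
s,m=st(); f=m[:,2]
fin=np.array([.340,.0803,.032])+.019*f
print(fin,go(fin,s,m))
p,d=snap('scene','scene5')
cv2.imwrite('pics/crop5.png',cv2.resize(p[60:220,230:430],None,fx=3.5,fy=3.5)[:,:,::-1])
E
```

```text
t 9.97 q [-0.996  0.681  2.036  0.512  1.495 -1.345] p [0.34   0.0085 0.0674] F [0.07 0.07 0.75] w 1.0
[[1.0, 0.001, -0.004], [0.004, -0.427, 0.904], [-0.001, -0.904, -0.427]]
[0.33992362 0.09748198 0.02388989] [0.0003 0.0014 0.0991]
```

View pics/crop5.png

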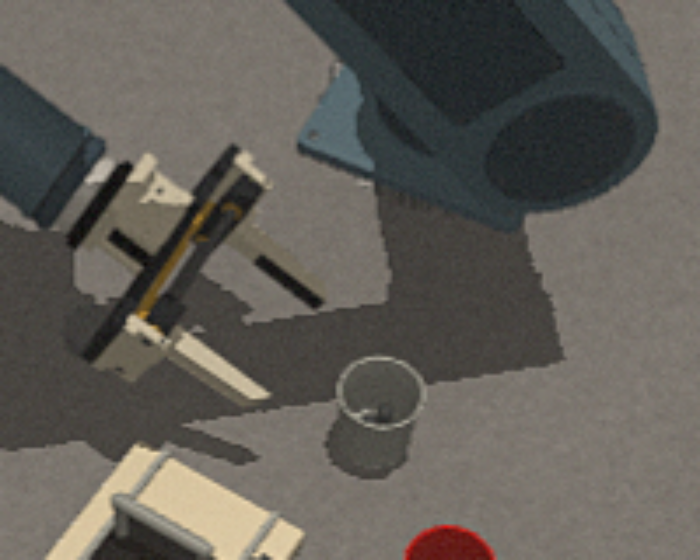

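{"name": "jog_arm", "arguments": {"twist": [[0,0,0],[0,0,0],[0,0,0],[0,0,0],[0,0,0],[0,0,0],[0,0,0],[0,0,0],[0,0,0]], "slide": [[0,0,0.035],[0,0,0.035],[0,0.0014,0.02],[0,0,0.009],[0,0,0],[0,0,0],[0,0,0],[0,0,0],[0,0,0]], "claw": [0,0,0,0,255,255,255,255,255], "newtons": 30}}

```text
time_s: 11.15
eef_pos: [0.3403, 0.096, 0.0238]
tcp_rot: [0.845, 0.001, -0.0, -0.535]
ft_force: [-1.2, -2.5, 1.7]
width: 0.626
```

```bash
python3 - <<'E'
from kin import *
s,m=st()
p,d=snap('scene','scene6')
cv2.imwrite('pics/crop6.png',cv2.resize(p[60:220,230:430],None,fx=3.5,fy=3.5)[:,:,::-1])
E
```

```text
t 11.15 q [-0.876  0.759  2.169  0.644  1.298 -1.43 ] p [0.3403 0.096  0.0238] F [-1.24 -2.51  1.73] w 0.626
[[1.0, 0.001, -0.002], [0.002, -0.427, 0.904], [0.0, -0.904, -0.427]]
```

View pics/crop6.png

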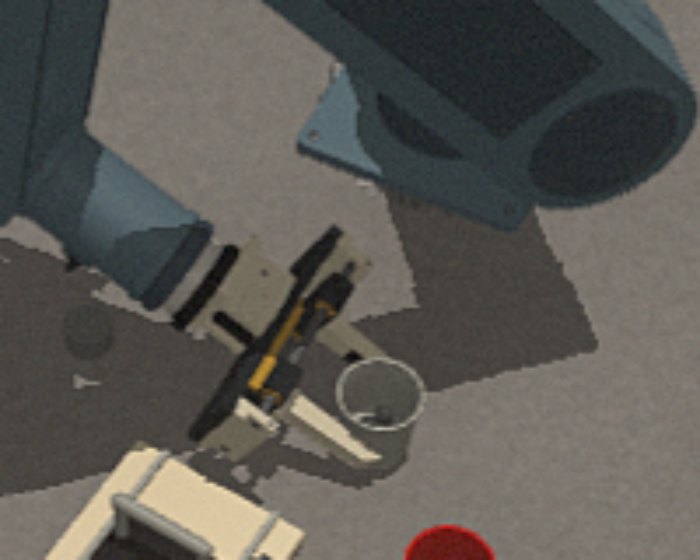

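The side grip is sound: the opening reads 58 mm, the beaker's diameter. Now I work out the pour geometry.

```bash
cat > plan.py <<'E'
from kin import *
s,m=st(); q=s['joints']
D=np.array([.651,-.0187])
bt=m.T@np.array([0,0,1.]); print('bt',bt)
m1=R.from_rotvec([np.deg2rad(25.2),0,0]).as_matrix()@m
c=np.array([.600,.008,.137])
for ph in (0,45,90,100,110,120,130,140,150):
    mm=m1@R.from_rotvec([0,0,np.deg2rad(ph)]).as_matrix()
    b=mm@bt; d=np.array([0,0,-1])+b*b[2]; d/=np.linalg.norm(d)
    L=c+.031*b+.033*d
    tcp=c+.019*mm[:,2]
    qq,e=ik(tcp,mm,q); q=qq
    # body corners
    z0=mm[:,2]; pts=[c-.065*z0+sx*.094*mm[:,0]+sy*.0375*mm[:,1] for sx in(-1,1) for sy in(-1,1)]
    low=min(pts,key=lambda p:p[2])
    print(ph,'elev',round(np.degrees(np.arcsin(b[2]))),'b',np.round(b,2),'lip-D',np.round(L[:2]-D,3),round(L[2],3),'q',np.round(qq,2),round(e,4),'low',np.round(low,3),'w',np.round(wrist(qq),2))
print('c tcp',c+.019*m1[:,2])
E
python3 plan.py
```

```text
t 11.2 q [-0.876  0.759  2.169  0.644  1.298 -1.43 ] p [0.3403 0.0961 0.0238] F [-0.72 -2.91  1.58] w 0.628
[[1.0, 0.001, -0.002], [0.002, -0.427, 0.904], [0.0, -0.904, -0.427]]
bt [ 2.20757336e-04 -9.04403145e-01 -4.26678923e-01]
0 elev 65 b [-0.   -0.43  0.9 ] lip-D [-0.051 -0.016] 0.151 q [-0.68  1.02  1.43  1.02  1.98 -1.  ] 0.0 low [ 0.506 -0.057  0.099] w [ 0.6  -0.34  0.14]
45 elev 40 b [ 0.64 -0.43  0.64] lip-D [-0.014  0.002] 0.132 q [-0.68  1.02  1.43  1.02  1.98 -0.21] 0.0 low [ 0.64  -0.057  0.044] w [ 0.6  -0.34  0.14]
90 elev 0 b [ 0.91 -0.43  0.  ] lip-D [-0.023  0.014] 0.104 q [-0.68  1.02  1.43  1.02  1.98  0.58] 0.0 low [ 0.563 -0.057  0.043] w [ 0.6  -0.34  0.14]
100 elev -9 b [ 0.89 -0.43 -0.16] lip-D [-0.028  0.016] 0.1 q [-0.68  1.02  1.43  1.02  1.98  0.75] 0.0 low [ 0.621 -0.057  0.038] w [ 0.6  -0.34  0.14]
110 elev -18 b [ 0.85 -0.43 -0.31] lip-D [-0.034  0.018] 0.096 q [-0.68  1.02  1.43  1.02  1.98  0.92] 0.0 low [ 0.603 -0.057  0.036] w [ 0.6  -0.34  0.14]
120 elev -27 b [ 0.78 -0.43 -0.45] lip-D [-0.04   0.021] 0.094 q [-0.68  1.02  1.43  1.02  1.98  1.1 ] 0.0 low [ 0.586 -0.057  0.037] w [ 0.6  -0.34  0.14]
130 elev -35 b [ 0.69 -0.43 -0.58] lip-D [-0.046  0.024] 0.092 q [-0.68  1.02  1.43  1.02  1.98  1.27] 0.0 low [ 0.568 -0.057  0.041] w [ 0.6  -0.34  0.14]
140 elev -44 b [ 0.58 -0.43 -0.69] lip-D [-0.051  0.027] 0.092 q [-0.68  1.02  1.43  1.02  1.98  1.45] 0.0 low [ 0.552 -0.057  0.048] w [ 0.6  -0.34  0.14]
150 elev -51 b [ 0.45 -0.43 -0.78] lip-D [-0.056  0.031] 0.092 q [-0.68  1.02  1.43  1.02  1.98  1.62] 0.0 low [ 0.538 -0.057  0.058] w [ 0.6  -0.34  0.14]
c tcp [0.59997142 0.02699997 0.13698109]
```

```bash
sed -i 's/deg2rad(25.2)/deg2rad(15)/; s/c=np.array.*/c=np.array([.612,.010,.137])/' plan.py; python3 plan.py; python3 - <<'E'
from kin import *
s,m=st()
m1=R.from_rotvec([np.deg2rad(15),0,0]).as_matrix()@m
tcp=np.array([.612,.010,.137])+.019*m1[:,2]; print(tcp)
# waypoints: lift straight to z .12, translate, then twist about TCP
for t in ([.3403,.0961,.13],[.3403,.0961,.2],[.45,.06,.2],[.612,.03,.2]):
    q,e=ik(t,m,s['joints']); print(t,np.round(q,2),round(e,4),go(t,s,m),np.round(wrist(q),2))
E
```

```text
t 11.2 q [-0.876  0.759  2.169  0.644  1.298 -1.43 ] p [0.3403 0.0961 0.0238] F [-0.72 -2.91  1.58] w 0.628
[[1.0, 0.001, -0.002], [0.002, -0.427, 0.904], [0.0, -0.904, -0.427]]
bt [ 2.20757336e-04 -9.04403145e-01 -4.26678923e-01]
0 elev 75 b [-0.   -0.26  0.97] lip-D [-0.039 -0.011] 0.158 q [-0.66  0.93  1.42  0.96  1.88 -0.94] 0.0 low [ 0.518 -0.061  0.112] w [ 0.61 -0.33  0.2 ]
45 elev 45 b [ 0.64 -0.3   0.71] lip-D [0.002 0.009] 0.135 q [-0.66  0.93  1.42  0.96  1.88 -0.16] 0.0 low [ 0.652 -0.07   0.057] w [ 0.61 -0.33  0.2 ]
90 elev 4 b [ 0.91 -0.42  0.08] lip-D [-0.009  0.015] 0.106 q [-0.66  0.93  1.42  0.96  1.88  0.63] 0.0 low [ 0.575 -0.071  0.056] w [ 0.61 -0.33  0.2 ]
100 elev -4 b [ 0.89 -0.45 -0.08] lip-D [-0.014  0.016] 0.102 q [-0.66  0.93  1.42  0.96  1.88  0.8 ] 0.0 low [ 0.633 -0.072  0.051] w [ 0.61 -0.33  0.2 ]
110 elev -13 b [ 0.85 -0.47 -0.23] lip-D [-0.019  0.018] 0.098 q [-0.66  0.93  1.42  0.96  1.88  0.98] 0.0 low [ 0.615 -0.072  0.049] w [ 0.61 -0.33  0.2 ]
120 elev -22 b [ 0.78 -0.5  -0.37] lip-D [-0.025  0.02 ] 0.095 q [-0.66  0.93  1.42  0.96  1.88  1.1
[... 511 characters left out ...]
-0.33  0.2 ]
c tcp [0.61197142 0.02869634 0.13361679]
t 11.2 q [-0.876  0.759  2.169  0.644  1.298 -1.43 ] p [0.3403 0.0961 0.0238] F [-0.72 -2.91  1.58] w 0.628
[[1.0, 0.001, -0.002], [0.002, -0.427, 0.904], [0.0, -0.904, -0.427]]
[0.61197142 0.02869634 0.13361679]
[0.3403, 0.0961, 0.13] [-0.88  0.5   2.16  0.62  1.52 -1.27] 0.0 [-0.     -0.0961 -0.0453] [ 0.34 -0.24  0.29]
[0.3403, 0.0961, 0.2] [-0.88  0.34  2.12  0.62  1.68 -1.15] 0.0 [ 0.     -0.1594 -0.0752] [ 0.34 -0.24  0.36]
[0.45, 0.06, 0.2] [-0.76  0.48  1.85  0.73  1.72 -1.01] 0.0 [ 0.1096 -0.1439 -0.108 ] [ 0.45 -0.27  0.36]
[0.612, 0.03, 0.2] [-0.62  0.7   1.43  0.85  1.8  -0.78] 0.0 [ 0.2716 -0.1309 -0.1354] [ 0.61 -0.3   0.36]
```

{"name": "jog_arm", "arguments": {"twist": [[0,0,0],[0,0,0],[0,0,0],[0,0,0],[0,0,0],[0,0,0],[0,0,0],[0,0,0],[0,0,0],[0.131,0,0],[0.131,0,0],[0,0,0]], "slide": [[0,-0.025,-0.012],[0,-0.05,-0.024],[0.03,-0.008,-0.014],[0.042,-0.008,-0.0145],[0.045,-0.008,-0.0145],[0.045,-0.008,-0.0145],[0.045,-0.008,-0.0145],[0.0346,-0.008,-0.0145],[0.03,-0.008,-0.0129],[0,0,0],[0,0,0],[0,0,0]], "claw": [255,255,255,255,255,255,255,255,255,255,255,255]}}

```text
time_s: 12.7
eef_pos: [0.6112, 0.0303, 0.1966]
tcp_rot: [0.767, -0.002, -0.003, -0.642]
ft_force: [-1.1, 0.0, -2.6]
width: 0.626
```

```bash
python3 - <<'E'
from kin import *
s,m=st(); print(go([.612,.0287,.1486],s,m))
p,d=snap('scene','scene7')
cv2.imwrite('pics/crop7.png',cv2.resize(p[100:320,100:380],None,fx=2.5,fy=2.5)[:,:,::-1])
E
```

```text
t 12.7 q [-0.656  0.838  1.425  0.983  1.93  -0.855] p [0.6112 0.0303 0.1966] F [-1.05  0.   -2.59] w 0.626
[[1.0, -0.007, -0.002], [0.001, -0.175, 0.985], [-0.007, -0.985, -0.175]]
[0.0012 0.0475 0.0068]
```

View pics/crop7.png

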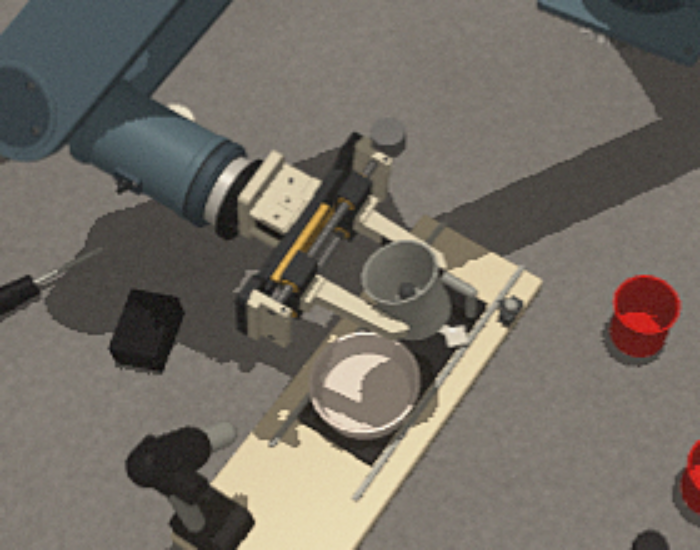

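The beaker is held securely beside the dish, with a ball visible in the mouth at crop (407,290). I lower it and roll most of the way.

{"name": "jog_arm", "arguments": {"twist": [[0,0,0],[0,0,0],[0,0,0.12],[0,0,0.15],[0,0,0.15],[0,0,0.15],[0,0,0.15],[0,0,0.15],[0,0,0.15],[0,0,0.12],[0,0,0.1],[0,0,0.06],[0,0,0]], "slide": [[0.001,0.024,0.0034],[0,0.0235,0.0034],[0,0,0],[0,0,0],[0,0,0],[0,0,0],[0,0,0],[0,0,0],[0,0,0],[0,0,0],[0,0,0],[0,0,0],[0,0,0]], "claw": [255,255,255,255,255,255,255,255,255,255,255,255,255]}}

```text
time_s: 14.38
eef_pos: [0.6128, 0.0289, 0.1511]
tcp_rot: [0.612, -0.464, -0.388, -0.51]
ft_force: [0.4, -0.5, -2.2]
width: 0.624
```

```bash
python3 - <<'E'
from kin import *
s,m=st()
b=m@np.array([0,-.9044,-.4267]);print('elev',np.degrees(np.arcsin(b[2])))
p,d=snap('scene','scene8')
cv2.imwrite('pics/crop8.png',cv2.resize(p[150:310,160:360],None,fx=3.5,fy=3.5)[:,:,::-1])
E
```

```text
t 14.38 q [-0.655  0.904  1.422  0.962  1.892  0.382] p [0.6128 0.0289 0.1511] F [ 0.38 -0.5  -2.2 ] w 0.624
[[0.268, -0.963, -0.002], [-0.171, -0.05, 0.984], [-0.948, -0.263, -0.179]]
elev 18.321001893008035
```

View pics/crop8.png

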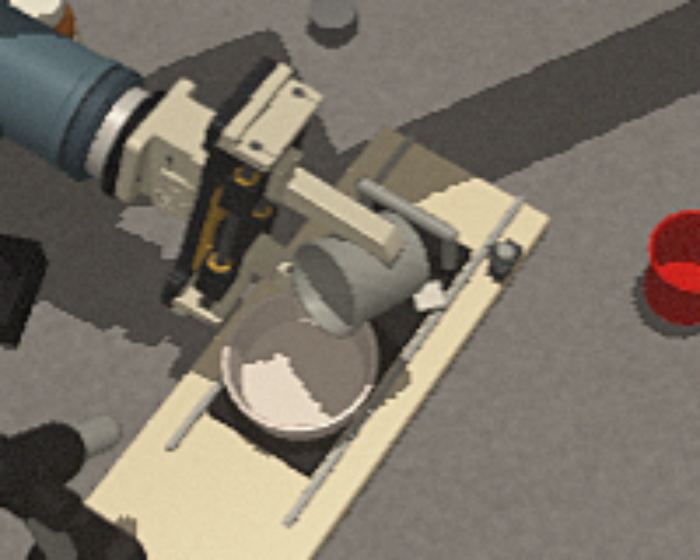

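The mouth is over the dish's near edge (crop 330,310) with clearance all round. I continue slowly.

{"name": "jog_arm", "arguments": {"twist": [[0,0,0.09],[0,0,0.07],[0,0,0.06],[0,0,0.06],[0,0,0.06],[0,0,0.06],[0,0,0.06],[0,0,0.06],[0,0,0.06],[0,0,0.06],[0,0,0.06],[0,0,0.06],[0,0,0.06],[0,0,0.06],[0,0,0.06],[0,0,0.06]], "slide": [[0,0,0],[0,0,0],[0,0,0],[0,0,0],[0,0,0],[0,0,0],[0,0,0],[0,0,0],[0,0,0],[0,0,0],[0,0,0],[0,0,0],[0,0,0],[0,0,0],[0,0,0],[0,0,0]], "claw": [255,255,255,255,255,255,255,255,255,255,255,255,255,255,255,255]}}

```text
time_s: 16.42
eef_pos: [0.6129, 0.0288, 0.1517]
tcp_rot: [-0.314, 0.7, 0.586, 0.261]
ft_force: [-1.4, 0.2, -1.3]
width: 0.624
```

```bash
python3 - <<'E'
from kin import *
s,m=st()
b=m@np.array([0,-.9044,-.4267]);print('elev',np.degrees(np.arcsin(b[2])))
p,d=snap('scene','scene9')
cv2.imwrite('pics/crop9.png',cv2.resize(p[150:310,160:360],None,fx=3.5,fy=3.5)[:,:,::-1])
E
```

```text
t 16.43 q [-0.656  0.903  1.421  0.963  1.893  1.384] p [0.6129 0.0288 0.1517] F [-1.41  0.23 -1.26] w 0.624
[[-0.667, -0.745, -0.002], [-0.134, 0.117, 0.984], [-0.733, 0.656, -0.178]]
elev -31.16152293694679
```

View pics/crop9.png

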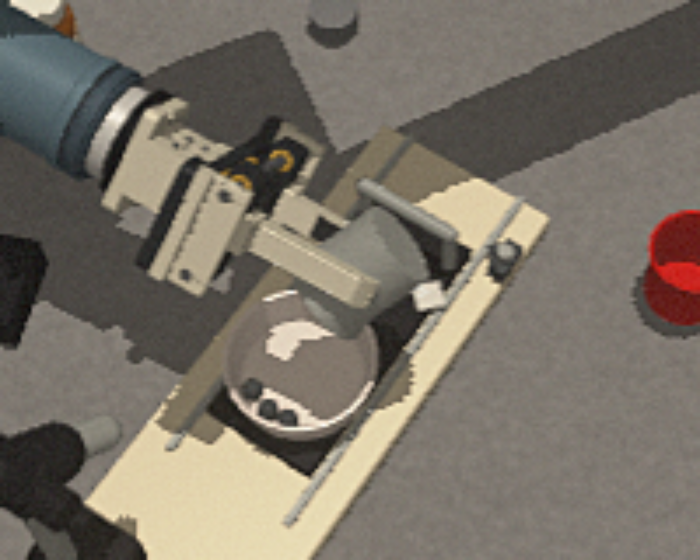

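Three balls show in the dish at crop (252,388), (268,408), (288,418). I tilt further and wait for the rest.

{"name": "jog_arm", "arguments": {"twist": [[0,0,0.08],[0,0,0.08],[0,0,0.08],[0,0,0.08],[0,0,0.06],[0,0,0],[0,0,0],[0,0,0],[0,0,0],[0,0,0]], "slide": [[0,0,0],[0,0,0],[0,0,0],[0,0,0],[0,0,0],[0,0,0],[0,0,0],[0,0,0],[0,0,0],[0,0,0]], "claw": [255,255,255,255,255,255,255,255,255,255]}}

```text
time_s: 17.73
eef_pos: [0.613, 0.0286, 0.152]
tcp_rot: [-0.176, 0.747, 0.624, 0.146]
ft_force: [0.7, -0.2, -2.0]
width: 0.625
```

```bash
python3 - <<'E'
from kin import *
s,m=st()
b=m@np.array([0,-.9044,-.4267]);print('elev',np.degrees(np.arcsin(b[2])))
p,d=snap('scene','scene10')
t,d=snap('top','top10')
a=cv2.resize(p[170:300,190:320],(390,390),interpolation=cv2.INTER_CUBIC);b=cv2.resize(t[130:260,215:345],(390,390),interpolation=cv2.INTER_CUBIC)
cv2.imwrite('pics/crop10.png',np.hstack([a,b])[:,:,::-1])
E
```

```text
t 17.73 q [-0.656  0.903  1.421  0.963  1.893  1.763] p [0.613  0.0286 0.152 ] F [ 0.71 -0.17 -1.98] w 0.625
[[-0.895, -0.446, -0.002], [-0.081, 0.158, 0.984], [-0.438, 0.881, -0.178]]
elev -46.12622341462077
```

View pics/crop10.png

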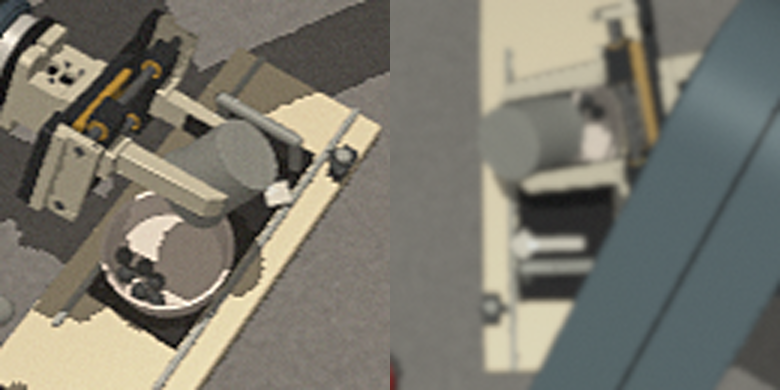

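```bash
python3 - <<'E'
from h import *
p=np.load('pics/scene10.npz')['p']
cv2.imwrite('pics/z10.png',cv2.resize(p[228:280,220:272],(572,572),interpolation=cv2.INTER_CUBIC)[:,:,::-1])
E
```

```text
(no output)
```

View pics/z10.png

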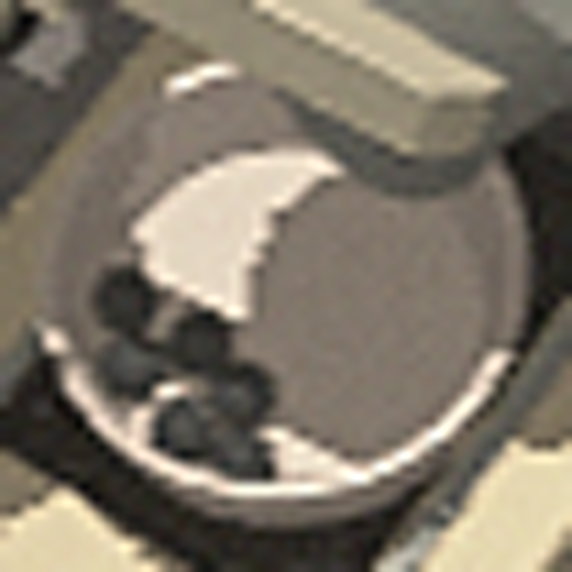

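Six balls are in the dish: zoom (125,295), (125,365), (205,335), (250,390), (185,425), (240,455). I lift away and roll back.

{"name": "jog_arm", "arguments": {"twist": [[0,0,0],[0,0,-0.16],[0,0,-0.18],[0,0,-0.18],[0,0,-0.18],[0,0,-0.18],[0,0,-0.18],[0,0,-0.18],[0,0,-0.18],[0,0,-0.18],[0,0,-0.18],[0,0,-0.18],[0,0,-0.18],[0,0,-0.18],[0,0,-0.18],[0,0,-0.18],[-0.131,0,0],[-0.131,0,0],[0,0,0]], "slide": [[-0.0175,0.035,-0.007],[0,0,0],[0,0,0],[0,0,0],[0,0,0],[0,0,0],[0,0,0],[0,0,0],[0,0,0],[0,0,0],[0,0,0],[0,0,0],[0,0,0],[0,0,0],[0,0,0],[0,0,0],[0,0,0],[0,0,0],[0,0,0]], "claw": [255,255,255,255,255,255,255,255,255,255,255,255,255,255,255,255,255,255,255]}}

```text
time_s: 20.2
eef_pos: [0.6136, 0.0292, 0.1943]
tcp_rot: [0.845, 0.003, 0.001, -0.535]
ft_force: [0.3, -0.3, -1.0]
width: 0.626
```

```bash
python3 - <<'E'
from kin import *
s,m=st()
b=m@np.array([0,-.9044,-.4267]);print('b',b)
print(go([.342,.0961,.10],s,m),go([.342,.0961,.0245],s,m))
p,d=snap('scene','scene11')
cv2.imwrite('pics/crop11.png',cv2.resize(p[100:320,100:380],None,fx=2.5,fy=2.5)[:,:,::-1])
E
```

```text
t 20.2 q [-0.62   0.705  1.425  0.852  1.791 -0.792] p [0.6136 0.0292 0.1943] F [ 0.3  -0.33 -0.97] w 0.626
[[1.0, 0.006, -0.001], [0.003, -0.429, 0.904], [0.005, -0.903, -0.429]]
b [-0.00489729  0.00206989  0.99999199]
[-0.2718  0.0549  0.1011] [-0.2722  0.1231  0.1335]
```

View pics/crop11.png

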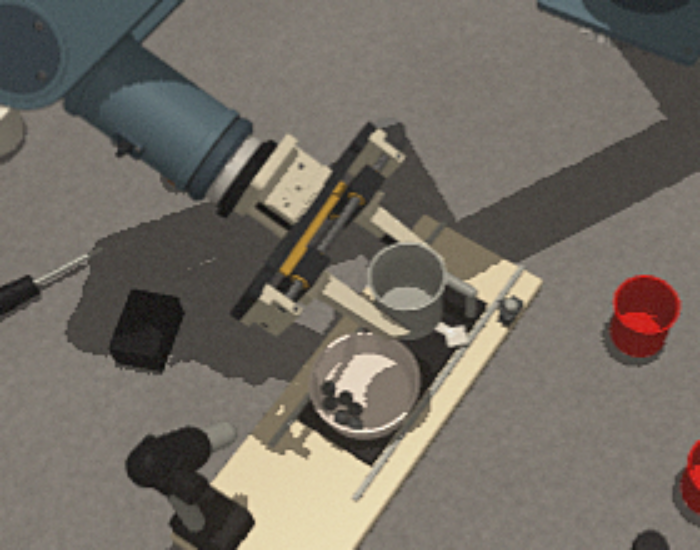

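{"name": "jog_arm", "arguments": {"twist": [[0,0,0],[0,0,0],[0,0,0],[0,0,0],[0,0,0],[0,0,0],[0,0,0],[0,0,0],[0,0,0],[0,0,0],[0,0,0],[0,0,0]], "slide": [[-0.03,0.0055,0.0101],[-0.0453,0.0082,0.0152],[-0.0453,0.0082,0.0152],[-0.0453,0.0082,0.0152],[-0.0453,0.0082,0.0152],[-0.0453,0.0082,0.0152],[-0.0153,0.0082,0.0152],[0,0.03,0.0142],[0,0.024,0.0113],[0,0.009,0.0043],[0,0.0035,0.0016],[0,0,0]], "claw": [255,255,255,255,255,255,255,255,255,255,255,255]}}

```text
time_s: 21.75
eef_pos: [0.3412, 0.0965, 0.0259]
tcp_rot: [0.844, 0.001, -0.0, -0.536]
ft_force: [0.6, 1.2, -1.3]
width: 0.623
```

```bash
python3 - <<'E'
from kin import *
s,m=st()
b=m@np.array([0,-.9044,-.4267]);print('b',b)
print(go([.342,.0961,.0240],s,m))
E
```

```text
t 21.75 q [-0.873  0.755  2.168  0.645  1.303 -1.426] p [0.3412 0.0965 0.0259] F [ 0.58  1.23 -1.31] w 0.623
[[1.0, 0.001, -0.002], [0.002, -0.426, 0.905], [-0.0, -0.905, -0.426]]
b [ 1.08576964e-04 -9.35753779e-04  1.00000568e+00]
[0.0008 0.0019 0.0004]
```

Lower the last 2 mm, release, and back off along the tool axis.

{"name": "jog_arm", "arguments": {"twist": [[0,0,0],[0,0,0],[0,0,0],[0,0,0],[0,0,0],[0,0,0],[0,0,0],[0,0,0],[0,0,0]], "slide": [[0,0.0019,0.0009],[0,0,0],[0,0,0],[0,0,0],[0,0,0],[0,0,-0.015],[0,0,-0.035],[0,0,-0.05],[0,-0.02,-0.045]], "claw": [255,255,120,0,0,0,0,0,0]}}

```text
time_s: 22.88
eef_pos: [0.3411, -0.0286, 0.1041]
tcp_rot: [0.845, 0.0, -0.001, -0.535]
ft_force: [0.1, -0.1, 0.1]
width: 0.999
```

```bash
python3 - <<'E'
from kin import *
s,m=st()
p,d=snap('scene','scene12'); P=cloud('scene',d)
M=(d>0)&(np.hypot(P[...,0]-.34,P[...,1]-.08)<.06)&(P[...,2]>.05)&(P[...,2]<.075)
Q=P[M];print(len(Q),cv2.minEnclosingCircle((Q[:,:2]*1000).astype(np.float32)),np.percentile(Q[:,2],97))
t,d=snap('top','top12')
u=proj('top',[.34,.08,.03]);print(u)
cv2.imwrite('pics/c12.png',np.hstack([cv2.resize(p[60:260,200:400],(390,390)),cv2.resize(t[130:330,130:330],(390,390))])[:,:,::-1])
f=np.array([0,0,-1.])
# target for handle grasp: above
h=np.array([.5215,-.0069])
for z in (.25,.16,.054,):
    xa=np.array([.9959,-.0906,0]);
    for sg in(1,-1):
        mm=np.stack([sg*xa,np.cross(f,sg*xa),f],1)
        q,e=ik([h[0],h[1],z],mm,[0,.3,1.7,0,1.1,0]); print(z,sg,np.round(q,2),round(e,4))
E
```

```text
t 22.88 q [-1.037  0.625  1.966  0.477  1.615 -1.3  ] p [ 0.3411 -0.0286  0.1041] F [ 0.14 -0.09  0.06] w 0.999
[[1.0, -0.001, -0.001], [0.001, -0.427, 0.904], [-0.001, -0.904, -0.427]]
194 ((343.9762268066406, 79.75685119628906), 34.34059143066406) 0.06451861816990083
[248.57722841 295.26403667]
0.25 1 [-0.23  0.19  1.55 -0.    1.4  -0.14] 0.0
0.25 -1 [-0.16  0.2   1.54 -0.07  1.4  -3.12] 0.0818
0.16 1 [-0.23  0.26  1.69  0.    1.2  -0.14] 0.0
0.16 -1 [-0.16  0.26  1.68 -0.08  1.19 -3.12] 0.0737
0.054 1 [-0.23  0.38  1.81 -0.    0.95 -0.14] 0.0
0.054 -1 [-0.17  0.39  1.81 -0.09  0.95 -3.12] 0.0708
```

View pics/c12.png

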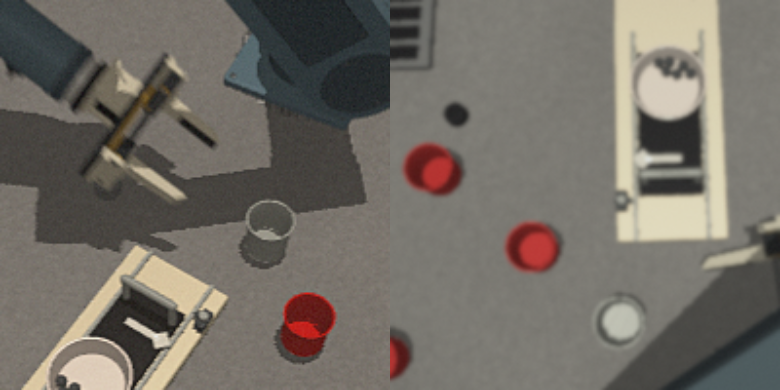

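The empty beaker stands upright and released at about (0.342,0.080), top view crop (620,322), and all the balls are in the dish at (675,65). Next I straighten the tool and go above the handle.

{"name": "jog_arm", "arguments": {"twist": [[0,0,0],[0,0,0],[-0.16,0,0],[-0.16,0,0],[-0.16,0,0],[-0.16,0,0],[-0.16,0,0],[-0.16,0,0],[-0.17,0,0],[0,0,0.09],[0,0,0]], "slide": [[0,-0.045,-0.021],[0,-0.045,-0.021],[0,0,0],[0,0,0],[0,0,0],[0,0,0],[0,0,0],[0,0,0],[0,0,0],[0,0,0],[0,0,0]], "claw": [0,0,0,0,0,0,0,0,0,0,0]}}

```text
time_s: 24.35
eef_pos: [0.3406, -0.0247, 0.2023]
tcp_rot: [0.999, -0.042, -0.0, -0.0]
ft_force: [0.7, 0.1, -0.1]
width: 0.999
```

```bash
python3 - <<'E'
from kin import *
s,m=st(); print(go([.5215,-.0069,.12],s,m))
p,d=snap('scene','scene13'); t,dt=snap('top','top13')
# residual rotation
xa=np.array([.9959,-.0906,0]);f=np.array([0,0,-1.])
mm=np.stack([xa,np.cross(f,xa),f],1); print('twist',R.from_matrix(m.T@mm).as_rotvec())
# handle bar centreline, fit
y=np.array([.0906,.9959]);x=np.array([.9959,-.0906])
for n,dd in(('scene',d),('top',dt)):
    P=cloud(n,dd); M=(dd>0)&(abs(P[...,0]-.52)<.03)&(abs(P[...,1]+.007)<.045)&(P[...,2]>.067)&(P[...,2]<.09)
    Q=P[M][:,:2]; print(n,len(Q),'x',np.percentile(Q@x,[3,50,97]),'y',np.percentile(Q@y,[1,50,99]))
print('exp',np.array([.5215,-.0069])@x,np.array([.5215,-.0069])@y)
a=cv2.resize(p[190:250,250:310],(540,540),interpolation=cv2.INTER_CUBIC);cv2.imwrite('pics/a13.png',a[:,:,::-1])
b=cv2.resize(t[190:250,230:310],(720,540),interpolation=cv2.INTER_CUBIC);cv2.imwrite('pics/b13.png',b[:,:,::-1])
E
```

```text
t 24.35 q [-0.403 -0.124  1.993 -0.     1.273 -0.318] p [ 0.3406 -0.0247  0.2023] F [ 0.73  0.09 -0.08] w 0.999
[[0.996, -0.085, -0.001], [-0.085, -0.996, 0.0], [-0.001, -0.0, -1.0]]
[ 0.1788 -0.0331  0.0822]
twist [-2.87126579e-05  9.05552516e-04  5.97201386e-03]
scene 157 x [0.5180467  0.52473078 0.52891182] y [-0.00120389  0.03992214  0.07826395]
top 152 x [0.51263784 0.51739355 0.52350966] y [0.00266902 0.04536125 0.08313217]
exp 0.51998699 0.04037618999999999
```

View pics/a13.png

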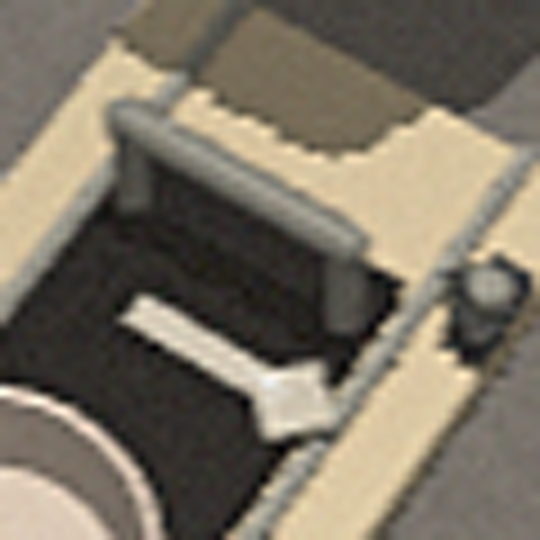

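View pics/b13.png

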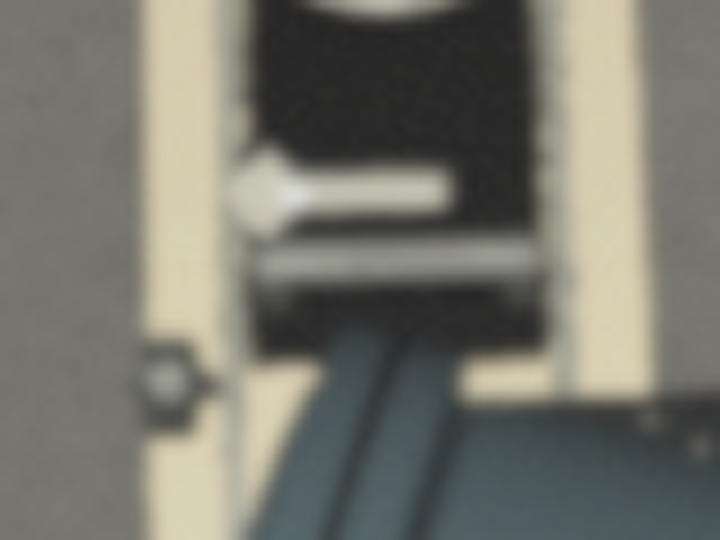

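```bash
cat >> h.py <<'E'
XH=np.array([.9959,-.0906,0]);YH=np.array([.0906,.9959,0])
def atz(n,u,v,z):
    a=unproj(n,np.array(u,float),np.array(v,float),1.0);b=unproj(n,np.array(u,float),np.array(v,float),2.0)
    t=(z-a[2])/(b[2]-a[2]);return a+t*(b-a)
E
python3 - <<'E'
from h import *
for n,p,k in(('top',(255.3,211.4),(254.7,232.8)),('scene',(287.8,235.8),(299.4,220.))):
    P=atz(n,*p,.03);K=atz(n,*k,.03);print(n,P,K,(P-K)@XH,(P-K)@YH)
    for t in('pointer','mark'):
        print(t,[(np.round(o['location'],4).tolist(),round(o['confidence'],2)) for o in place_of(t,n)])
E
```

```text
top [0.5544878  0.03921128 0.03      ] [0.49754478 0.04704066 0.03      ] 0.05741889828128965 -0.002638243276540407
pointer [([0.5559, 0.0472, 0.0272], 0.7)]
mark [([0.5045, 0.0432, 0.0303], 0.56), ([0.6911, -0.2475, -0.0029], 0.19)]
scene [0.55375504 0.04167364 0.03      ] [0.50053396 0.04693185 0.03      ] 0.05347926508237179 -0.00041481785532123836
pointer [([0.5526, 0.0407, 0.0294], 0.6)]
mark [([0.5013, 0.0513, 0.0273], 0.64)]
```

{"name": "jog_arm", "arguments": {"twist": [[0,0,0],[0,0,0],[0,0,0],[0,0,0],[0,0,0.006],[0,0,0]], "slide": [[0.03,-0.006,0],[0.045,-0.009,0.01],[0.045,-0.009,0.02],[0.044,-0.006,0.025],[0.0148,-0.0031,0.027],[0,0,0]], "claw": [0,0,0,0,0,0], "newtons": 45}}

```text
time_s: 25.4
eef_pos: [0.5213, -0.0088, 0.1182]
tcp_rot: [0.999, -0.047, -0.003, -0.001]
ft_force: [-0.1, -0.7, 0.1]
width: 1.0
```

```bash
python3 - <<'E'
from kin import *
s,m=st(); print(go([.5215,-.0069,.054],s,m))
p,d=snap('scene','scene14')
cv2.imwrite('pics/a14.png',cv2.resize(p[150:280,200:340],(700,650))[:600,:,::-1])
E
```

```text
t 25.4 q [-0.231  0.303  1.739 -0.     1.106 -0.137] p [ 0.5213 -0.0088  0.1182] F [-0.12 -0.72  0.11] w 1.0
[[0.996, -0.094, -0.006], [-0.094, -0.996, 0.001], [-0.006, -0.001, -1.0]]
[ 0.0004 -0.0019  0.0642]
```

View pics/a14.png

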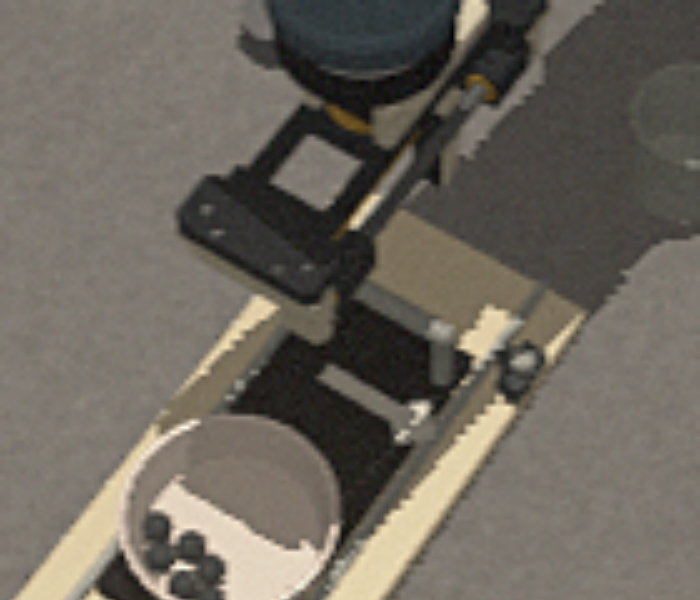

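{"name": "jog_arm", "arguments": {"twist": [[0,0,0],[0,0,0],[0,0,0],[0,0,0],[0,0,0],[0,0,0],[0,0,0],[0,0,0],[0,0,0],[0,0,0]], "slide": [[0,-0.001,0.025],[0,-0.0009,0.025],[0,0,0.0142],[0,0,0],[0,0,0],[0,0,0],[0,0,0],[0,0,0],[0,0,0],[0,0,0]], "claw": [0,0,0,255,255,255,255,255,255,255], "newtons": 45}}

```text
time_s: 26.7
eef_pos: [0.5225, -0.0066, 0.0565]
tcp_rot: [0.999, -0.047, -0.0, -0.0]
ft_force: [0.6, 0.4, -0.4]
width: 0.296
```

```bash
python3 - <<'E'
from kin import *
s,m=st()
E
```

```text
t 26.7 q [-0.226  0.379  1.807 -0.     0.956 -0.132] p [ 0.5225 -0.0066  0.0565] F [ 0.6   0.4  -0.37] w 0.296
[[0.996, -0.094, -0.0], [-0.094, -0.996, 0.0], [-0.0, -0.0, -1.0]]
```

{"name": "jog_arm", "arguments": {"twist": [[0,0,0],[0,0,0],[0,0,0]], "slide": [[0,0,0],[0,0,0],[0,0,0]], "claw": [255,255,255]}}

```text
time_s: 27.08
eef_pos: [0.5211, -0.0064, 0.0563]
tcp_rot: [0.999, -0.047, -0.001, -0.0]
ft_force: [-5.6, 0.8, 3.6]
width: 0.116
```

The handle is gripped: the opening reads about 11 mm on the 12 mm bar. I pull about 52 mm along stage -x (tool -x), then compare by camera.

{"name": "jog_arm", "arguments": {"twist": [[0,0,0],[0,0,0],[0,0,0],[0,0,0],[0,0,0],[0,0,0]], "slide": [[-0.008,0,0],[-0.012,0,0],[-0.012,0,0],[-0.012,0,0],[-0.008,0,0],[0,0,0]], "claw": [255,255,255,255,255,255]}}

```text
time_s: 27.82
eef_pos: [0.4721, -0.002, 0.0564]
tcp_rot: [0.999, -0.047, 0.002, 0.0]
ft_force: [7.5, 0.0, -10.4]
width: 0.118
```

```bash
python3 - <<'E'
from kin import *
s,m=st()
p,d=snap('scene','scene15'); t,dt=snap('top','top15')
a=cv2.resize(p[195:255,265:325],(540,540),interpolation=cv2.INTER_CUBIC);cv2.imwrite('pics/a15.png',a[:,:,::-1])
b=cv2.resize(t[205:250,230:290],(720,540),interpolation=cv2.INTER_CUBIC);cv2.imwrite('pics/b15.png',b[:,:,::-1])
cv2.imwrite('pics/c15.png',cv2.resize(p[130:310,180:380],None,fx=3.3,fy=3.3)[:,:,::-1])
for n in('scene','top'):
  for t in('pointer','mark'):
    print(n,t,[(np.round(o['location'],4).tolist(),round(o['confidence'],2)) for o in place_of(t,n)])
E
```

```text
t 27.82 q [-2.410e-01  3.000e-01  1.931e+00  1.000e-03  9.060e-01 -1.470e-01] p [ 0.4721 -0.002   0.0564] F [  7.46   0.02 -10.36] w 0.118
[[0.996, -0.094, 0.004], [-0.094, -0.996, -0.001], [0.004, 0.0, -1.0]]
scene pointer [([0.5057, 0.0492, 0.0347], 0.67)]
scene mark [([0.5007, 0.0493, 0.0258], 0.56)]
top pointer [([0.3592, -0.1565, -0.0019], 0.75)]
top mark [([0.5024, 0.0462, 0.0281], 0.61)]
```

View pics/a15.png

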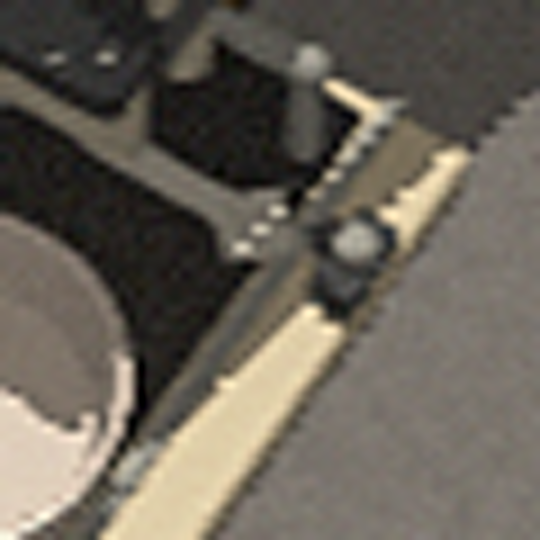

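View pics/b15.png

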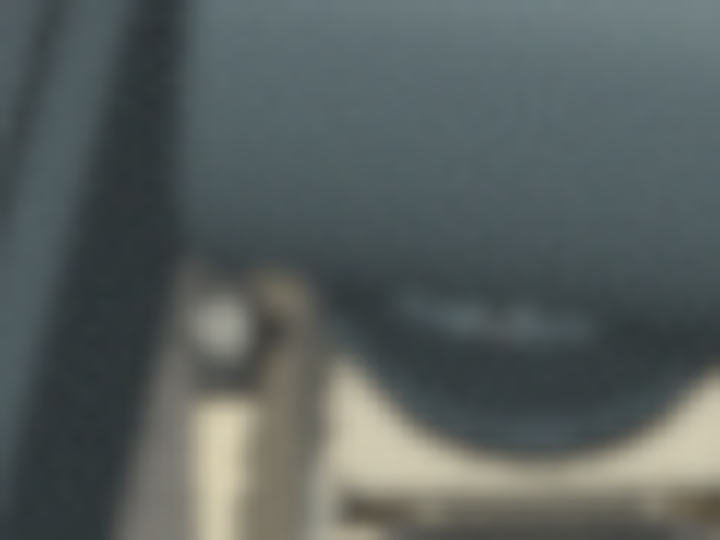

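View pics/c15.png

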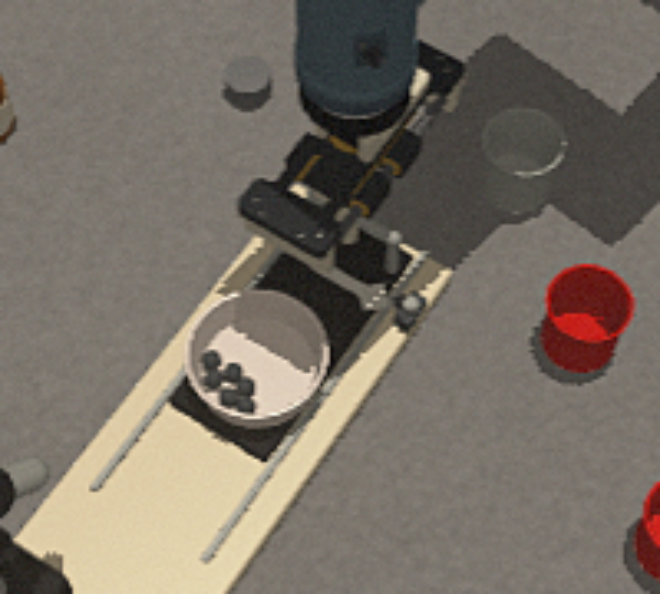

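```bash
cat > ov.py <<'E'
from h import *
import sys
def ov(fn,n,box,out,xs,gamma=.6,sc=14):
    p=np.load('pics/'+fn+'.npz')['p']; u0,v0,u1,v1=box
    a=cv2.resize(p[v0:v1,u0:u1],None,fx=sc,fy=sc,interpolation=cv2.INTER_CUBIC)
    a=(255*(a/255.)**gamma).astype(np.uint8)
    for i,x in enumerate(xs):
        q=[proj(n,XH*x+YH*y+np.array([0,0,.03])) for y in(.075,.115)]
        q=[tuple(int(round(t)) for t in ((w-[u0,v0]+.5)*sc)) for w in q]
        cv2.line(a,q[0],q[1],(255,0,0) if i%2 else (0,200,0),1,cv2.LINE_AA)
    cv2.imwrite('pics/'+out+'.png',a[:,:,::-1]); print(a.shape)
E
python3 - <<'E'
from ov import *
# x coordinates of pointer/mark in XH: 
print(np.array([.5537,.043,0])@XH,np.array([.500,.047,0])@XH, np.array([.5537,.043,0])@YH)
ov('scene13','scene',(276,212,316,252),'o13',[.490,.4925,.495,.4975,.545,.5475,.550])
ov('scene15','scene',(276,206,316,246),'o15',[.490,.4925,.495,.4975,.500])
E
```

```text
0.54753403 0.4936918 0.09298891999999999
(560, 560, 3)
(560, 560, 3)
```

View pics/o13.png

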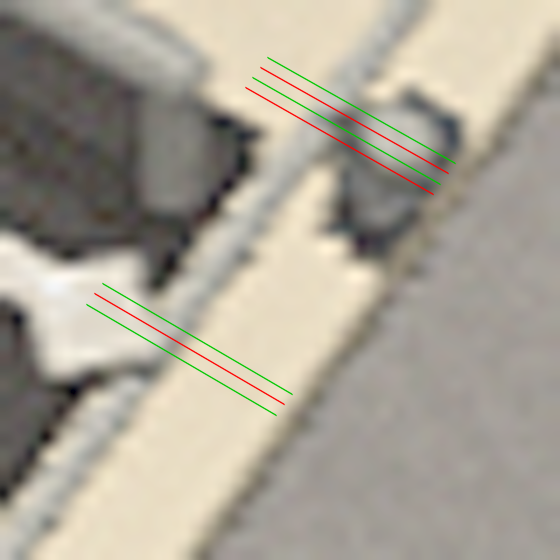

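View pics/o15.png

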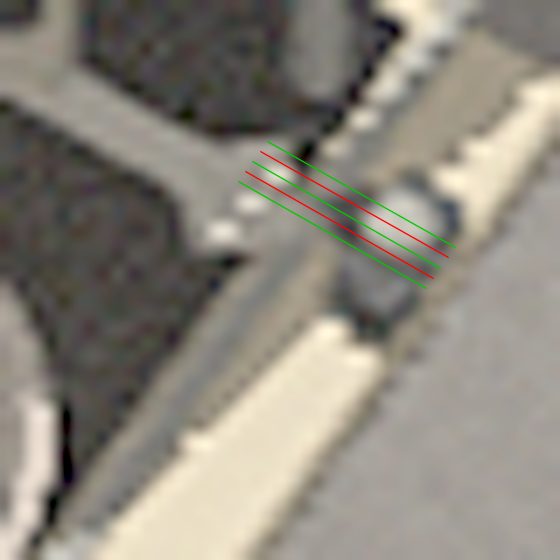

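```bash
cat > rect.py <<'E'
from h import *
def rect(fn,n,x0,x1,y0,y1,z=.03,res=.00025,img=None):
    p=np.load('pics/'+fn+'.npz')['p'] if img is None else img
    xs=np.arange(x1,x0,-res); ys=np.arange(y1,y0,-res)
    Xg,Yg=np.meshgrid(xs,ys,indexing='ij')
    W=Xg[...,None]*XH+Yg[...,None]*YH+np.array([0,0,z])
    q=proj(n,W).astype(np.float32)
    return cv2.remap(p,q[...,0],q[...,1],cv2.INTER_CUBIC),xs,ys
def show(lst,out,lab):
    ims=[]
    for (im,xs,ys) in lst:
        im=(255*(im/255.)**.7).astype(np.uint8);im=cv2.resize(im,None,fx=1,fy=1)
        ims.append(im); ims.append(np.zeros((im.shape[0],6,3),np.uint8))
    a=np.hstack(ims)
    xs=lst[0][1]
    for x in np.arange(.47,.58,.01):
        if xs.min()<x<xs.max():
            v=int(np.argmin(abs(xs-x))); cv2.line(a,(0,v),(a.shape[1],v),(255,0,0),1); cv2.putText(a,'%.2f'%x,(0,v-2),0,.4,(255,255,0),1)
    cv2.imwrite('pics/'+out+'.png',a[:,:,::-1]); print(a.shape)
E
python3 - <<'E'
from rect import *
B=(.47,.57,.055,.125)
show([rect(f,n,*B) for f,n in(('scene13','scene'),('top12','top'))],'r13',0)
B=(.47,.53,.055,.125)
show([rect('scene15','scene',*B)],'r15',0)
E
```

```text
(400, 572, 3)
(241, 286, 3)
```

View pics/r13.png

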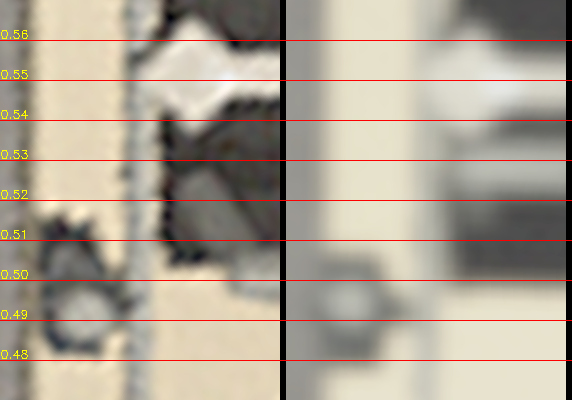

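View pics/r15.png

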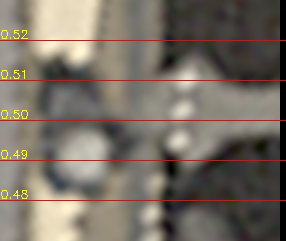

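```bash
python3 - <<'E'
from rect import *
def arm(fn,n,lo,hi):
    for ya,yb in((.058,.063),(.063,.068),(.068,.072)):
        im,xs,ys=rect(fn,n,lo,hi,ya,yb); g=im.mean((1,2)); 
        bg=np.percentile(g,15); w=np.clip(g-bg-.35*(g.max()-bg),0,None); i=g.argmax()
        print(fn,n,ya,'peak',round(xs[i],4),'cen',round((w*xs).sum()/w.sum(),4),round(bg),round(g.max()))
arm('scene13','scene',.536,.566);arm('scene0','scene',.536,.566);arm('top12','top',.537,.566);arm('top0','top',.537,.566)
arm('scene15','scene',.490,.520)
# dark tip of mark
def mark(fn,n):
    for ya,yb in((.0905,.0925),(.0925,.0945),(.0945,.0965)):
        im,xs,ys=rect(fn,n,.482,.506,ya,yb); g=im.mean((1,2)); w=np.clip(np.percentile(g,80)-g-6,0,None)
        print(fn,'mark',ya,round((w*xs).sum()/max(w.sum(),1e-6),4),round(xs[g.argmin()],4),g.min().round(),g.max().round())
for f,n in(('scene13','scene'),('scene0','scene'),('top12','top'),('top0','top'),('scene15','scene')): mark(f,n)
# relative shift by correlation of dish+slide between scene14 and scene15 (rectified at rim z)
E
```

```text
scene13 scene 0.058 peak 0.549 cen 0.5514 35 214
scene13 scene 0.063 peak 0.5498 cen 0.5511 30 227
scene13 scene 0.068 peak 0.5473 cen 0.5511 39 228
scene0 scene 0.058 peak 0.5538 cen 0.5514 32 203
scene0 scene 0.063 peak 0.5488 cen 0.5511 32 211
scene0 scene 0.068 peak 0.5475 cen 0.5508 38 237
top12 top 0.058 peak 0.5495 cen 0.549 46 195
top12 top 0.063 peak 0.5498 cen 0.5491 47 204
top12 top 0.068 peak 0.5485 cen 0.5491 59 219
top0 top 0.058 peak 0.5495 cen 0.5491 42 180
top0 top 0.063 peak 0.5498 cen 0.5492 42 187
top0 top 0.068 peak 0.5498 cen 0.5493 54 195
scene15 scene 0.058 peak 0.4995 cen 0.502 20 119
scene15 scene 0.063 peak 0.499 cen 0.5021 22 115
scene15 scene 0.068 peak 0.4988 cen 0.5022 28 114
scene13 mark 0.0905 0.4933 0.4945 84.0 149.0
scene13 mark 0.0925 0.4951 0.494 49.0 157.0
scene13 mark 0.0945 0.4958 0.4943 57.0 201.0
scene0 mark 0.0905 0.4934 0.4945 81.0 144.0
scene0 mark 0.0925 0.495 0.494 49.0 150.0
scene0 mark 0.0945 0.4959 0.4958 52.0 193.0
top12 mark 0.0905 0.4915 0.492 153.0 181.0
top12 mark 0.0925 0.492 0.4918 139.0 192.0
top12 mark 0.0945 0.4922 0.492 122.0 200.0
top0 mark 0.0905 0.4917 0.492 140.0 166.0
top0 mark 0.0925 0.4919 0.4918 128.0 177.0
top0 mark 0.0945 0.4922 0.492 112.0 184.0
scene15 mark 0.0905 0.4944 0.4948 50.0 93.0
scene15 mark 0.0925 0.494 0.494 35.0 100.0
scene15 mark 0.0945 0.4942 0.4975 35.0 114.0
```

In the rectified views both cameras agree: the start gap is 57.1–57.2 mm, and the slide has moved 49.0 mm, which matches the TCP travel. That leaves about 8 mm.

{"name": "jog_arm", "arguments": {"twist": [[0,0,0],[0,0,0],[0,0,0],[0,0,0]], "slide": [[-0.004,0,0],[-0.004,0,0],[0,0,0],[0,0,0]], "claw": [255,255,255,255]}}

```text
time_s: 28.62
eef_pos: [0.4649, -0.0013, 0.0564]
tcp_rot: [0.999, -0.047, 0.002, 0.0]
ft_force: [7.0, 0.7, -10.1]
width: 0.114
```

```bash
cat > chk.py <<'E'
from rect import *
import sys
fn=sys.argv[1]
s,m=st(); print('tcp along',s['eef_pos']@XH, 'start', np.array([.5211,-.0064,0])@XH)
p,d=snap('scene',fn)
for ya,yb in((.058,.063),(.063,.068),(.068,.072)):
    im,xs,ys=rect(fn,'scene',.480,.511,ya,yb); g=im.mean((1,2)); bg=np.percentile(g,15); w=np.clip(g-bg-.35*(g.max()-bg),0,None)
    print(ya,'cen',round((w*xs).sum()/w.sum(),4),bg.round(),g.max().round())
show([rect(fn,'scene',.47,.53,.055,.125,res=.000125)],'r'+fn,0)
cv2.imwrite('pics/w'+fn+'.png',p[:,:,::-1])
E
python3 chk.py s16
```

```text
t 28.62 q [-2.440e-01  2.890e-01  1.949e+00  1.000e-03  8.990e-01 -1.500e-01] p [ 0.4649 -0.0013  0.0564] F [  7.05   0.71 -10.12] w 0.114
[[0.996, -0.094, 0.005], [-0.094, -0.996, -0.001], [0.005, 0.0, -1.0]]
tcp along 0.46306811002856496 start 0.51954333
0.058 cen 0.4951 24.0 115.0
0.063 cen 0.4954 22.0 114.0
0.068 cen 0.4947 26.0 113.0
(481, 566, 3)
```

View pics/rs16.png

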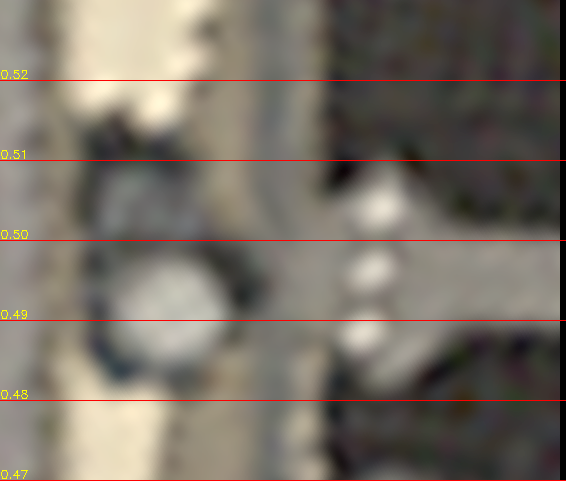

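The pointer and the mark tip (row ~288, x = 0.494) are within about 0.8 mm. A last trim.

{"name": "jog_arm", "arguments": {"twist": [[0,0,0],[0,0,0],[0,0,0],[0,0,0],[0,0,0],[0,0,0]], "slide": [[-0.0008,0,0],[0,0,0],[0,0,0],[0,0,0],[0,0,0],[0,0,0]], "claw": [255,255,255,255,255,255]}}

```text
time_s: 29.42
eef_pos: [0.4643, -0.0013, 0.0564]
tcp_rot: [0.999, -0.047, 0.002, 0.0]
ft_force: [7.5, 0.4, -11.3]
width: 0.117
```

```bash
python3 chk.py s17
```

```text
t 29.43 q [-2.44e-01  2.88e-01  1.95e+00  1.00e-03  8.99e-01 -1.50e-01] p [ 0.4643 -0.0013  0.0564] F [  7.55   0.35 -11.34] w 0.117
[[0.996, -0.094, 0.005], [-0.094, -0.996, -0.001], [0.005, 0.0, -1.0]]
tcp along 0.46248244476938777 start 0.51954333
0.058 cen 0.4945 25.0 118.0
0.063 cen 0.4944 22.0 115.0
0.068 cen 0.4937 27.0 114.0
(481, 566, 3)
```

View pics/ws17.png

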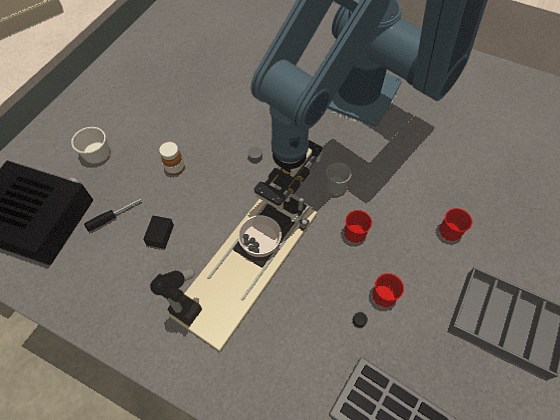

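View pics/rs17.png

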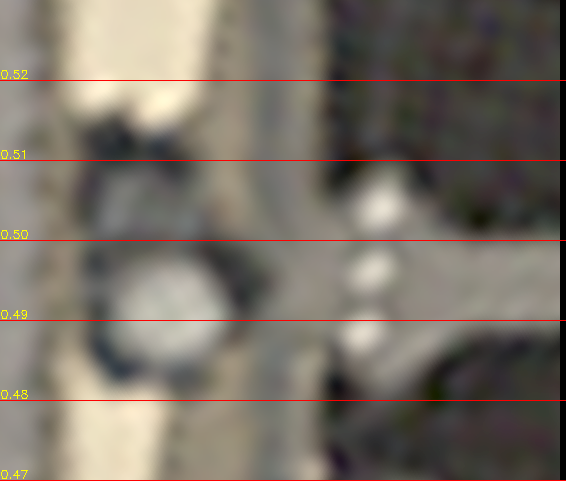

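The pointer centre is at 0.494 and the mark tip at about 0.494. TCP travel is 57.1 mm against the measured 57.1 mm gap. The balls are in the dish at scene (250,243), the beaker stands upright at (340,178), and everything else is where it was. I hand in.

```bash
python3 -c "
from rig import ticket
print(ticket.hand_in())"
```

```text
the job is handed in; nothing more can be done
None
```

The job is done and handed in at about 29.5 s. All six balls are in the dish, the empty beaker stands released, and the arm is holding the slide with the pointer at the mark.

- **What I did:** I moved the steel beaker, the one among the red ones, to clear bench with a top grip. I regripped it from the side, poured by rolling the wrist, and set it upright at about (0.342, 0.080). Then I gripped the handle at 45 N and pulled it out.
- **Last checks:**
    - **Balls:** I counted six in the dish in an enlarged view after the pour. They were still there in the last picture.
    - **Beaker:** It looked empty and upright.
    - **Pointer:** The slide travelled 57.1 mm against a gap of 57.1–57.2 mm measured in both cameras. The pointer is within about 0.5 mm of the mark, seen in the scene camera.
    - **Other objects:** Nothing else looked moved in the last picture.
- **Disagreements:**
    - The networks' own pointer and mark points gave a gap of 51–54 mm. I trusted the rectified views, which both cameras agreed on.
    - With the arm over the handle, the top camera could not see the pointer, so the final alignment rests on the scene camera and the arm's travel.
    - While pulling, the wrist sensor showed a steady vertical force of about 11 N.

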